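# Load and close the annealing hearth

### The job

Get the brass bars ready for annealing: draw the sled out from under the hearth's roof, lay every brass bar level across both white ridges of the sled (pointing the way the sled travels), then slide the loaded sled back under the roof, fully home against the back. Only then close the open top: fold the plain leaf right down first, and the leaf with the dark lap strip last. Leave the flux jar, the bench block and the third-hand stand where they are.

Things in the scene. Friction and masses are not known exactly. Their poses are not given: they have to be found in the camera images.
- hearth: low fixed cream firebrick annealing hearth, 272 mm long (x), 200 mm wide (y), side walls to 66 mm above the bench, their inner faces at y = +-90 mm. Origin at bench level under the middle of the roof's front edge; x points inward, from the sill to the back; y to the plain leaf's side; z up. Floor top at z = 12 mm
- sill (a point): middle of the low front sill's top: inner face at hearth x = -146 mm, 10 mm thick, top at z = 36 mm (point at -151, 0, 36). The hearth is open-topped from the sill to hearth x = 0
- roof_edge (a point): middle of the front edge of the fixed roof, at its top (hearth 0, 0, 66 mm). The roof covers hearth x = 0 to 116 mm; underside z = 46 mm, top z = 69 mm with its plate. Under it the back stop's face is at x = 110 mm
- sled: loose dark steel sled in the hearth's channel, 140 mm long, 172 mm wide, about 0.6 kg, 4 mm of play each side. Origin at its underside (on the hearth floor), under the bed's centre; axes as the hearth's. Origin at hearth x = +56 mm when fully home, at -60 mm when drawn out against the sill: the bed is then clear of the roof. Rear rim's outer face at sled x = +54, front at -86 mm
- sled_bed (a point): centre of the sled's bed, on its floor (sled 0, 0, 6 mm). Bed inside: x = +-50, y = +-82 mm; rim top at sled z = 24 mm. Two white ceramic ridges 6 mm wide run along y at x = +-25 mm, tops at z = 16 mm: a bar on both has its centre at sled z = 21 mm, with about 10 mm to spare at each end
- sled_handle (a point): centre of the top of the sled's upright handle: a steel block 12 mm (x) by 30 mm (y), 24 mm tall, at sled x = -74 mm on a solid front block (sled x = -86 to -50, top z = 24 mm); its top is 60 mm above the bench. It always stays in the open part of the hearth and passes under the closed leaves
- plain_leaf (a joint): hinge angle of the plain steel leaf on the hearth's +y wall: 0 = closed, flat over the opening; 1.57 = upright; starts folded out at 2.0 to 2.3; limit 2.4. Stiff: it stays where it is left (0.12 N m, some 1.5 N at its edge). Hinged along hearth x; the leaf is 140 mm long (hearth x = -143 to -3 mm), 94 mm from hinge to free edge, 5 mm thick
- plain_leaf_hinge (a point): middle of the plain leaf's hinge line, at hearth (-73, +96, 67) mm
- plain_leaf_edge (a point): middle of the plain leaf's free edge
- lap_leaf (a joint): hinge angle of the leaf with the dark lap strip, on the hearth's -y wall: mirror image of the plain leaf, same values, size and stiffness; its strip covers the joint between the leaves when closed last
- lap_leaf_hinge (a point): middle of the lap leaf's hinge line, at hearth (-73, -96, 67) mm
- lap_leaf_edge (a point): middle of the lap leaf's free edge, just short of the dark strip
- board: fixed grey soldering board 240 x 220 x 6 mm, on the bench to the left of the hearth; origin under its centre
- bar1: loose brass ingot bar 1 of up to 4 identical ones: 80 x 10 x 10 mm, 68 g, lying flat on the soldering board at the start (absent in some runs); origin at the bar's centre, x along its length
- bar2: loose brass ingot bar 2 of up to 4 identical ones: 80 x 10 x 10 mm, 68 g, lying flat on the soldering board at the start (absent in some runs); origin at the bar's centre, x along its length
- bar3: loose brass ingot bar 3 of up to 4 identical ones: 80 x 10 x 10 mm, 68 g, lying flat on the soldering board at the start (absent in some runs); origin at the bar's centre, x along its length
- bar4: loose brass ingot bar 4 of up to 4 identical ones: 80 x 10 x 10 mm, 68 g, lying flat on the soldering board at the start (absent in some runs); origin at the bar's centre, x along its length
- flux_jar: bystander: closed jar, 56 mm across, 70 mm tall, origin under its centre
- bench_block: bystander: steel bench block 70 x 70 x 24 mm, origin under its centre
- third_hand: bystander: soldering third hand, heavy round base 70 mm across with a post to about 105 mm and tweezers reaching 110 mm to one side; origin under the base's centre
There are look-alikes about, which are no part of the job. Leave any red or turquoise look-alike of the bar1 alone.

How it is judged:
On the way, in this order (a step that is already met when the one before it is completed fails the run):
1. every bar lies level across both ridges, let go, on the drawn-out sled (z of bar1 in the frame of sled between 0.018 and 0.0245 m and x of bar1 in the frame of sled between -0.013 and 0.013 m and y of bar1 in the frame of sled between -0.08 and 0.08 m and angle between bar1's own x axis and vertical between 1.5 and 1.64 rad and angle between the x axis of each of bar1, bar2, bar3, bar4 and the x axis of sled, either way round below 0.4 rad and contact force between each of bar1, bar2, bar3, bar4 and the fingers below 0.05 N and z of bar2 in the frame of sled between 0.018 and 0.0245 m and x of bar2 in the frame of sled between -0.013 and 0.013 m and y of bar2 in the frame of sled between -0.08 and 0.08 m and angle between bar2's own x axis and vertical between 1.5 and 1.64 rad and z of bar3 in the frame of sled between 0.018 and 0.0245 m and x of bar3 in the frame of sled between -0.013 and 0.013 m and y of bar3 in the frame of sled between -0.08 and 0.08 m and angle between bar3's own x axis and vertical between 1.5 and 1.64 rad and z of bar4 in the frame of sled between 0.018 and 0.0245 m and x of bar4 in the frame of sled between -0.013 and 0.013 m and y of bar4 in the frame of sled between -0.08 and 0.08 m and angle between bar4's own x axis and vertical between 1.5 and 1.64 rad and x of sled in the frame of hearth below -0.042 m), for 0.2 s.
2. the loaded sled is fully home under the roof, both leaves still open (z of bar1 in the frame of sled between 0.018 and 0.0245 m and x of bar1 in the frame of sled between -0.013 and 0.013 m and y of bar1 in the frame of sled between -0.08 and 0.08 m and angle between bar1's own x axis and vertical between 1.5 and 1.64 rad and angle between the x axis of each of bar1, bar2, bar3, bar4 and the x axis of sled, either way round below 0.4 rad and contact force between each of bar1, bar2, bar3, bar4 and the fingers below 0.05 N and z of bar2 in the frame of sled between 0.018 and 0.0245 m and x of bar2 in the frame of sled between -0.013 and 0.013 m and y of bar2 in the frame of sled between -0.08 and 0.08 m and angle between bar2's own x axis and vertical between 1.5 and 1.64 rad and z of bar3 in the frame of sled between 0.018 and 0.0245 m and x of bar3 in the frame of sled between -0.013 and 0.013 m and y of bar3 in the frame of sled between -0.08 and 0.08 m and angle between bar3's own x axis and vertical between 1.5 and 1.64 rad and z of bar4 in the frame of sled between 0.018 and 0.0245 m and x of bar4 in the frame of sled between -0.013 and 0.013 m and y of bar4 in the frame of sled between -0.08 and 0.08 m and angle between bar4's own x axis and vertical between 1.5 and 1.64 rad and x of sled in the frame of hearth above 0.05 m and value of joint each of plain_leaf, lap_leaf above 1.2 rad), for 0.2 s.
3. the plain leaf is down while the lap leaf is still open (value of joint plain_leaf below 0.12 rad and value of joint lap_leaf above 0.7 rad and x of sled in the frame of hearth above 0.05 m), for 0.2 s.
4. the lap leaf is down as well (value of joint each of plain_leaf, lap_leaf below 0.12 rad), for 0.2 s.
At the end, for the whole second after the job is handed in: every bar present rests on both ridges (centre within 3 mm of its height there, level within 0.07 rad, within 0.4 rad of the sled's direction, within 13 mm of the middle lengthways), the sled is within 6 mm of fully home, both leaves are within 0.12 rad of closed, everything is at rest and released (all of step 4 and z of bar1 in the frame of sled between 0.018 and 0.0245 m and x of bar1 in the frame of sled between -0.013 and 0.013 m and y of bar1 in the frame of sled between -0.08 and 0.08 m and angle between bar1's own x axis and vertical between 1.5 and 1.64 rad and angle between the x axis of each of bar1, bar2, bar3, bar4 and the x axis of sled, either way round below 0.4 rad and contact force between each of bar1, bar2, bar3, bar4 and the fingers below 0.05 N and z of bar2 in the frame of sled between 0.018 and 0.0245 m and x of bar2 in the frame of sled between -0.013 and 0.013 m and y of bar2 in the frame of sled between -0.08 and 0.08 m and angle between bar2's own x axis and vertical between 1.5 and 1.64 rad and z of bar3 in the frame of sled between 0.018 and 0.0245 m and x of bar3 in the frame of sled between -0.013 and 0.013 m and y of bar3 in the frame of sled between -0.08 and 0.08 m and angle between bar3's own x axis and vertical between 1.5 and 1.64 rad and z of bar4 in the frame of sled between 0.018 and 0.0245 m and x of bar4 in the frame of sled between -0.013 and 0.013 m and y of bar4 in the frame of sled between -0.08 and 0.08 m and angle between bar4's own x axis and vertical between 1.5 and 1.64 rad and linear speed of each of bar1, bar2, bar3, bar4 below 0.02 m/s and x of sled in the frame of hearth above 0.05 m); the robot touches nothing.
It fails at once if the flux jar is moved by more than 25 mm (distance of flux_jar from where it was at the start of the episode above 0.025 m).
It fails at once if the bench block is moved by more than 25 mm (distance of bench_block from where it was at the start of the episode above 0.025 m).
It fails at once if the third-hand stand is moved by more than 25 mm (distance of third_hand from where it was at the start of the episode above 0.025 m).
It fails at once if a leaf is folded down (below 0.7 rad) while the sled is not home (value of joint any of plain_leaf, lap_leaf below 0.7 rad and x of sled in the frame of hearth below 0.04 m).
Of bar1, bar2, bar3, bar4 only 3 to 4 are there at a start; the rules pass over those that are not, and their reading is None.
At some moment in a run one of bar1, bar2, bar3, bar4 may be knocked a few centimetres aside while the robot is not near it.
Once in a run the grip may slacken for a moment while it holds something.
It also fails if it takes over 208 s, if anything falls off the work surface, if the arm or the gripper's body presses on something with over 40 N, if the wrist force passes 120 N, or if a joint passes its speed limit or range.

### The arm

A 6-joint arm with a two-finger parallel gripper is mounted at the origin on the work surface. World frame = base frame: x ahead of the robot, y to its left, z up, the work surface at z = 0. Lengths are in m, angles in rad, forces in N, time in s.
With the tool pointing down it reaches from about 0.35 to 0.85 m from the base axis. Payload 8.1 kg.
Tool frame: the origin (TCP) lies midway between the tips of the shut fingers; the grasp point (between the pads) lies 19 mm behind it; z points along the fingers, y is the line along which they close (so a half turn about z gives the same grasp; the last joint's range is limited). The gripper opens to 85 mm and grips with 20 to 120 N. Pads are 22 mm wide; open, the fingers measure 114 mm over their backs; the gripper's body (76 mm by 85 mm) begins 54 mm behind the grasp point. The pads swing forward as they close: fully open they stand 13 mm farther back than shut.
Start: joints at [1.073, 0.13, 1.488, -0, 1.523, -0.085], TCP at [0.241, 0.55, 0.231] pointing down, gripper open.
Joint ranges: [-2.96, 2.96], [-0.89, 2.26], [0.02, 2.5], [-1.34, 4.48], [0, 2.73], [-2.66, 2.66]. Speed limits (rad/s): [2.39, 2.39, 2.79, 3.14, 3.14, 3.14].

### API

Orientations are given as a unit quaternion [x, y, z, w].
In Python, from cell import observe, read_camera, sign_off gives the robot as it stands. The module is installed in compiled form; this text tells all that it offers.
- The arm moves only by the shell command python3 -m creep 'ROWS' [FORCE]. ROWS is JSON, a list of rows, each a list of 7 numbers: the shift along the tool's x, y, z each as a share of 0.3 m, from -1 to 1, then the turn, a rotation vector about the tool's x, y, z each as a share of 90 degrees, from -1 to 1, then the opening, from 0 (shut) to 1 (fully open). In form: [[x, y, z, ax, ay, az, hand], ...]. A call has 1 to 12 rows; each row shifts and turns the commanded pose from where the row before left it, along the tool's axes as they then stand; what a row does not reach is not made up. A row lasts 1/12 s, in which the tool goes at most 41.7 mm and 7.16 degrees, less where a joint would pass 70% of its speed; a pose out of reach is approached as far as the arm can. A call with a number of a shift or a turn outside -1 to 1 is refused whole. A call with a gripper value outside its range is refused whole. The fingers move at their own pace and stop on an object; FORCE is the grip in N (left out, the last holds). Time passes only in rows, so rows that do not move let the fingers close. It gives the time, the measured TCP pose, the force, the opening and the grip force at its end, in the units of the state.
- observe(): the state, without advancing time (a new reading comes with each control period).
- read_camera(name): name is "side" or "top"; returns a dict with "frame" (384x512x3 uint8, red, green, blue), "fov_y" (degrees; the focal length in pixels is half the picture's height over the tangent of half this angle, whatever the lens; pixels are square), "cx", "cy" (the principal point, pixels), "R" (3x3) and "t" (3): a world point X has camera coordinates R X + t. Camera axes: x right, y down, z forward; pixel columns grow to the right and rows downward; lengths in m; the calibration is good to about 2 mm. A picture is of the moment at which its call begins. There is no depth.
- sign_off(): hands the job in; it is judged then, once.
The state is a dict: "clock": time; "joint_positions": joint angles; "qd": joint speeds; "tau": joint torques, N m; "eef_pos": TCP position; "ee_rot": TCP orientation; "wrist_force": force on the tool from outside, world axes, zero at the start; "moment": the same for the moment, N m; "finger_gap": finger opening in m; "grasp_force": force on a finger pad.
Only numpy, scipy, OpenCV 4.12 (cv2) and the standard library are available. Lean on these libraries where they do the work, as an engineer would, in place of code of your own. Each camera call takes 0.05 s, during which the arm holds its last target. There are 200 camera calls.

## Working session

There is one attempt and no reset: what is moved stays moved. The work goes in short steps, Python scripts to look and compute and a shell command to move; the robot and the scene stay as the last step left them, time stands still between calls to the robot, and variables do not carry over. Pictures are saved under pics/ and viewed, at most 14 in all, crops included, and the job is handed in when it is done.

```bash
mkdir -p pics; cat > h.py <<'E'
import numpy as np, cv2
from cell import observe, read_camera, sign_off
from scipy.spatial.transform import Rotation as Ro
def snap(n,save=None):
    d=read_camera(n)
    if save: cv2.imwrite('pics/'+save,cv2.cvtColor(d['frame'],cv2.COLOR_RGB2BGR))
    d['f']=d['frame'].shape[0]/2/np.tan(np.radians(d['fov_y'])/2); d['R']=np.array(d['R']); d['t']=np.array(d['t'])
    return d
def proj(d,X):
    c=np.atleast_2d(X)@d['R'].T+d['t']; return np.c_[d['cx']+d['f']*c[:,0]/c[:,2], d['cy']+d['f']*c[:,1]/c[:,2]]
def at(d,u,v,z):
    r=d['R'].T@np.array([(u-d['cx'])/d['f'],(v-d['cy'])/d['f'],1]); o=-d['R'].T@d['t']
    return o+r*(z-o[2])/r[2]
E
python3 - <<'E'
from h import *
for n in('top','side'):
    d=snap(n,n+'0.png'); print(n,d['fov_y'],d['cx'],d['cy'],(-d['R'].T@d['t']).round(3),d['R'].round(3).tolist())
s=observe(); print(s)
E
```

```text
top 48.22244924317068 253.6226920459551 183.99480831798357 [0.298 0.031 1.666] [[0.011, -1.0, 0.017], [-0.991, -0.014, -0.13], [0.131, -0.015, -0.991]]
side 51.12665618010914 258.70554626543174 199.705434146061 [0.127 0.903 0.726] [[-0.911, -0.413, -0.006], [-0.226, 0.51, -0.83], [0.346, -0.755, -0.558]]
{'clock': 0.1, 'joint_positions': array([ 1.07257419e+00,  1.31146408e-01,  1.48922309e+00,  1.88204714e-07,
        1.52298905e+00, -8.54218793e-02]), 'qd': array([-1.85067745e-03, -2.89998601e-03, -1.46862836e-03,  5.87230001e-04,
        1.13587596e-03, -2.07031102e-05]), 'tau': array([ 1.07211636e-03, -5.70953107e+01, -5.01938045e+01, -1.60932800e-04,
        8.29230848e-03, -1.67030720e-05]), 'eef_pos': array([0.24044834, 0.54914713, 0.23028409]), 'ee_rot': array([ 2.04937697e-01,  9.78774622e-01, -8.45589507e-04, -2.54111644e-04]), 'wrist_force': array([ 0.64503596,  0.40562297, -0.09756236]), 'moment': array([-0.0124762 , -0.02320026,  0.04097777]), 'grasp_force': 0.0, 'finger_gap': 0.08542703821409685}
```

View pics/top0.png

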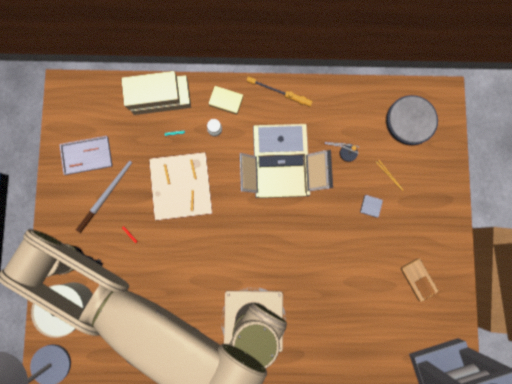

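View pics/side0.png

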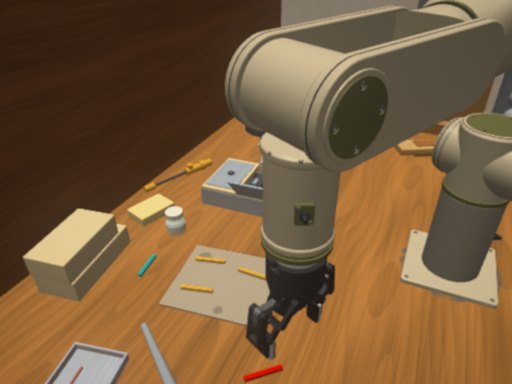

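The top view shows three brass bars on the board at (167,174), (194,170) and (192,200). The red (130,235) and turquoise (174,133) sticks lie off the board, so they are the look-alikes. The hearth is at (281,160), with the roof at the top (away from the robot) and the plain leaf on the left. The jar is at (214,127), the third hand at (348,153) and the block at (372,205). I'll confirm in a crop.

```bash
python3 - <<'E'
from h import *
a=cv2.imread('pics/top0.png')
A=cv2.resize(a[115:225,145:245],None,fx=5,fy=5,interpolation=cv2.INTER_CUBIC)
B=cv2.resize(a[115:225,235:365],None,fx=5,fy=5,interpolation=cv2.INTER_CUBIC)
C=np.zeros((550,800,3),np.uint8); 
A=cv2.resize(A,(400,440));B=cv2.resize(a[115:215,235:335],(400,400),interpolation=cv2.INTER_CUBIC)
C[:440,:400]=A;C[:400,400:]=B
cv2.imwrite('pics/c1.png',C[:440])
for n in('top0','side0'):
    a=cv2.imread(f'pics/{n}.png'); h=cv2.cvtColor(a,cv2.COLOR_BGR2HSV)
    m=cv2.inRange(h,(12,130,150),(25,255,255))
    k,l,s,c=cv2.connectedComponentsWithStats(m)
    for i in range(1,k):
        if s[i,4]>25:
            r=cv2.minAreaRect(np.argwhere(l==i)[:,::-1].astype(np.float32)); print(n,s[i,4],np.round(c[i],1),np.round(r[1],1),round(r[2],1))
E
```

```text
top0 88380 [281.  215.1] [445.  309.8] 0.9
top0 466 [ 71.2 279.8] [52.1 18.1] 9.0
top0 3262 [ 86.6 357.2] [145.2  58.9] 25.9
top0 117 [ 27.  361.3] [ 7.8 20.9] 8.5
side0 27796 [140.9 285.4] [196.6 354.9] 52.1
side0 405 [420.6 141.7] [39. 16.] 0.0
side0 31721 [383.4 294.3] [236. 296.] 90.0
side0 108 [209.5 258.8] [29.2  3.6] 6.3
side0 111 [251.3 272.1] [27.9  4.5] 15.5
side0 128 [196.4 287.5] [31.4  4. ] 7.1
side0 30 [277.8 316.3] [9.8 4. ] 26.6
```

View pics/c1.png

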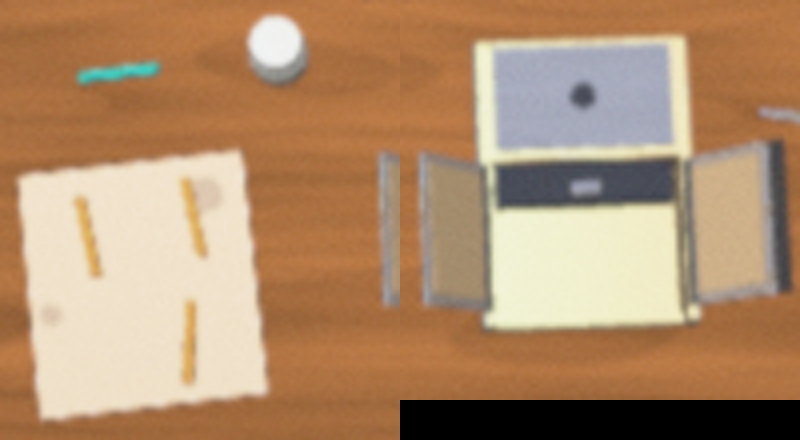

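Confirmed: the three brass bars are on the board at (167,174), (194,170) and (192,200), and there is no fourth. The sled is home, with its handle top near (281,162). The lap leaf with the dark strip is on the right. Next I'll fit positions.

```bash
cat >> h.py <<'E'
def bars(d,box,z=0.011,show=True):
    """brass blobs within pixel box (u0,v0,u1,v1): world centre, yaw"""
    h=cv2.cvtColor(d['frame'],cv2.COLOR_RGB2HSV).astype(float); u0,v0,u1,v1=box
    w=np.zeros(h.shape[:2]); hh=h[v0:v1,u0:u1]
    w[v0:v1,u0:u1]=((hh[...,0]>=12)&(hh[...,0]<=28))*np.clip(hh[...,1]-90,0,100)
    k,l,s,c=cv2.connectedComponentsWithStats((w>10).astype(np.uint8)); out=[]
    for i in range(1,k):
        if s[i,4]<30: continue
        p=np.argwhere(l==i); ww=w[p[:,0],p[:,1]]
        X=np.array([at(d,b,a,z) for a,b in p])[:,:2]; m=np.average(X,axis=0,weights=ww)
        C=np.cov(X.T,aweights=ww); e,V=np.linalg.eigh(C); v=V[:,1]*np.sign(V[0,1])
        out.append((m.round(4),round(np.arctan2(v[1],v[0]),3),round(np.sqrt(12*e[1]),3),s[i,4],c[i].round(0)))
    return out
E
cat > fit.py <<'E'
from h import *
from scipy.optimize import minimize
d=snap('top'); S=8
img=d['frame']; h=cv2.cvtColor(img,cv2.COLOR_RGB2HSV)
m=np.zeros(h.shape[:2],np.uint8); b=cv2.inRange(h,(20,20,190),(36,130,255))
m[118:205,245:320]=b[118:205,245:320]
k,l,s,c=cv2.connectedComponentsWithStats(m); 
pts=np.argwhere((m>0)&np.isin(l,[i for i in range(1,k) if s[i,4]>40]))[:,::-1]
print(pts.min(0),pts.max(0),len(pts))
def fill(P,n=(320*S-245*S+80,90*S)):
    M=np.zeros((95*S,90*S),np.uint8); q=((P-[238,115]+0.5)*S).astype(np.float32)
    cv2.fillConvexPoly(M,np.round(cv2.convexHull(q)*16).astype(np.int32),1,shift=4); return M
px=np.concatenate([pts+o for o in([-.5,-.5],[.5,-.5],[-.5,.5],[.5,.5])])
T=fill(px)
loc=np.array([[x,y,z] for x in(-.156,.116) for y in(-.1,.1) for z in(0,.066)])
def W(p,L): 
    c,s_=np.cos(p[2]),np.sin(p[2]); L=np.atleast_2d(L); return np.c_[p[0]+c*L[:,0]-s_*L[:,1],p[1]+s_*L[:,0]+c*L[:,1],L[:,2]]
def cost(p):
    M=fill(proj(d,W(p,loc))); return 1-(M&T).sum()/(M|T).sum()
p0=at(d,281,158,.066); best=None
for yaw in(-.05,0,.05):
    r=minimize(cost,[p0[0],p0[1],yaw],method='Nelder-Mead',options=dict(initial_simplex=[[p0[0]+a,p0[1]+b_,yaw+c_] for a,b_,c_ in((0,0,0),(.02,0,0),(0,.02,0),(0,0,.05))],xatol=1e-5,fatol=1e-6))
    print(r.x.round(4),round(r.fun,4))
    if best is None or r.fun<best.fun: best=r
p=best.x; np.save('hearth.npy',p)
print('handle home px pred',proj(d,W(p,[.056-.074,0,.060])),'hinges',W(p,[[-.073,.096,.067],[-.073,-.096,.067]]).round(4).tolist())
for pt in((281.25,161.75),): print('handle seen',at(d,*pt,.06).round(4))
for nm,(u,v) in dict(jar=(213.7,126),third=(348,155),block=(372,206)).items(): print(nm,at(d,u,v,.0).round(3), at(d,u,v,.07).round(3))
for b in bars(d,(153,158,208,216)): print('top',b)
d2=snap('side')
for b in bars(d2,(175,245,267,300)): print('side',b)
A=cv2.cvtColor(img,cv2.COLOR_RGB2BGR)[100:220,200:360]; A=cv2.resize(A,None,fx=5,fy=5,interpolation=cv2.INTER_CUBIC)
for w in W(p,np.array([[-.156,-.1,.066],[-.156,.1,.066],[.116,.1,.066],[.116,-.1,.066],[-.151,0,.036],[0,0,.069],[-.018,0,.06],[-.073,.096,.067],[-.073,-.096,.067]])):
    q=((proj(d,w)[0]-[200,100]+.5)*5).astype(int); cv2.circle(A,tuple(int(t) for t in q),3,(0,0,255),-1)
cv2.imwrite('pics/fit.png',A)
E
python3 fit.py
```

```text
[254 124] [307 196] 1813
[ 0.6259 -0.0951  0.0361] 0.0244
[ 0.6259 -0.095   0.0362] 0.0245
[ 0.6259 -0.0951  0.0371] 0.0244
handle home px pred [[280.72411769 158.64037548]] hinges [[0.5494, -0.0019, 0.067], [0.5565, -0.1938, 0.067]]
handle seen [ 0.5959 -0.0978  0.06  ]
jar [0.748 0.167 0.   ] [0.729 0.161 0.07 ]
third [ 0.638 -0.368  0.   ] [ 0.624 -0.351  0.07 ]
block [ 0.437 -0.458  0.   ] [ 0.431 -0.438  0.07 ]
top (array([0.5727, 0.2431]), np.float64(0.248), np.float64(0.073), np.int32(45), array([193., 169.]))
top (array([0.5501, 0.3445]), np.float64(0.249), np.float64(0.075), np.int32(47), array([167., 174.]))
top (array([0.4485, 0.2432]), np.float64(-0.02), np.float64(0.073), np.int32(51), array([192., 200.]))
side (array([0.6481, 0.2586]), np.float64(-1.217), np.float64(0.105), np.int32(382), array([182., 256.]))
side (array([0.5114, 0.1693]), np.float64(0.252), np.float64(0.147), np.int32(468), array([243., 249.]))
side (array([0.5722, 0.2422]), np.float64(0.243), np.float64(0.079), np.int32(163), array([210., 259.]))
side (array([0.4502, 0.2422]), np.float64(-0.02), np.float64(0.077), np.int32(167), array([252., 273.]))
side (array([0.5508, 0.3436]), np.float64(0.243), np.float64(0.079), np.int32(191), array([196., 288.]))
```

View pics/fit.png

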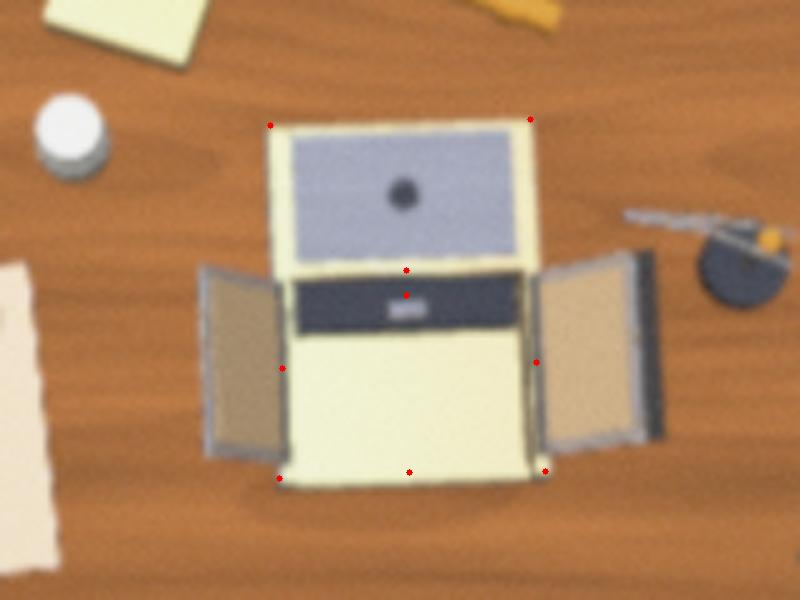

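```bash
sed -i "s/^loc=.*/loc=np.array([[x,y,.066] for x in(-.156,.116) for y in(-.1,.1)]+[[-.156,y,.036] for y in (-.09,.09)])/" fit.py
sed -i '/^for b in bars/d;/^d2=/d;/^for nm/d' fit.py
cat >> fit.py <<'E'
def crop(z,u,v): return at(d,u/5+200-.5,v/5+100-.5,z)
def tol(X):
    c,s_=np.cos(p[2]),np.sin(p[2]); q=X[:2]-p[:2]; return np.array([c*q[0]+s_*q[1],-s_*q[0]+c*q[1]]).round(4)
for n,z,u,v in(('roof edge cream/dark',.066,406,277),('plate front',.069,406,262),('plate back',.069,402,135),('back edge',.066,402,123),('sled front',.036,408,332),('handle c',.06,407,309),('sill out bottom',.036,408,486),('plainedge hinge top',.067,278,281),('plain free far',.067,203,265),('lap free far',.13,632,252),('wall inner L',.066,290,380),('wall inner R',.066,526,380)):
    print(n,tol(crop(z,u,v)))
E
python3 fit.py
```

```text
[254 124] [306 196] 1812
[ 0.6242 -0.0931  0.0237] 0.0313
[ 0.6239 -0.0931  0.026 ] 0.0313
[ 0.6243 -0.0931  0.0249] 0.0313
handle home px pred [[280.13170445 159.04355947]] hinges [[0.5489, 0.0011, 0.067], [0.5537, -0.1909, 0.067]]
handle seen [ 0.5959 -0.0978  0.06  ]
roof edge cream/dark [-0.0032 -0.002 ]
plate front [ 0.0078 -0.002 ]
plate back [ 0.1068 -0.0011]
back edge [ 0.1171 -0.0015]
sled front [-0.0403 -0.0051]
handle c [-0.0268 -0.0027]
sill out bottom [-0.1597 -0.0025]
plainedge hinge top [-0.0055  0.0953]
plain free far [0.0074 0.1521]
lap free far [ 0.001  -0.1627]
wall inner L [-0.0813  0.0873]
wall inner R [-0.0833 -0.0911]
```

```bash
cat >> h.py <<'E'
HX,HY,HYAW=0.6222,-0.095,0.033
def hw(x,y): c,s=np.cos(HYAW),np.sin(HYAW); return np.array([HX+c*x-s*y,HY+s*x+c*y])
def wh(X): c,s=np.cos(HYAW),np.sin(HYAW); q=np.array(X[:2])-[HX,HY]; return np.array([c*q[0]+s*q[1],-s*q[0]+c*q[1]])
def plan(x,y,z,ang=None,frm=None):
    """total units: turn about tool z, then shift in turned tool axes"""
    s=observe(); R=Ro.from_quat(s['ee_rot']).as_matrix(); p=s['eef_pos'] if frm is None else np.array(frm)
    a=np.degrees(np.arctan2(R[1,1],R[0,1])); t=0 if ang is None else (a-ang+90)%180-90
    R2=R@Ro.from_rotvec([0,0,np.radians(t)]).as_matrix()
    print('at',p.round(4),'ang',round(a,1),'turn',round(t/90,4),'shift',(R2.T@(np.array([x,y,z])-p)/.3).round(4),'j6',round(s['joint_positions'][5],2))
E
python3 -c "
from h import *
plan(.594,-.0975,.12,91.9)"
```

```text
at [0.2406 0.5494 0.2308] ang 66.3 turn -0.2839 shift [-1.1062 -2.1938  0.3705] j6 -0.09
```

```bash
python3 -m creep '[[0,0,0,0,0,-0.071,1],[0,0,0,0,0,-0.071,1],[0,0,0,0,0,-0.071,1],[0,0,0,0,0,-0.071,1],[-0.055,-0.11,0,0,0,0,1],[-0.055,-0.11,0,0,0,0,1],[-0.055,-0.11,0,0,0,0,1],[-0.055,-0.11,0,0,0,0,1],[-0.055,-0.11,0,0,0,0,1],[-0.055,-0.11,0,0,0,0,1],[-0.055,-0.11,0,0,0,0,1],[-0.055,-0.11,0,0,0,0,1]]' 30
python3 -m creep '[[-0.055,-0.11,0,0,0,0,1],[-0.055,-0.11,0,0,0,0,1],[-0.055,-0.11,0,0,0,0,1],[-0.055,-0.11,0,0,0,0,1],[-0.055,-0.11,0,0,0,0,1],[-0.055,-0.11,0,0,0,0,1],[-0.055,-0.11,0,0,0,0,1],[-0.055,-0.11,0,0,0,0,1],[-0.055,-0.11,0,0,0,0,1],[-0.055,-0.11,0,0,0,0,1],[-0.055,-0.11,0,0,0,0,1],[-0.055,-0.11,0,0,0,0,1]]'
python3 -c "
from h import *
plan(.594,-.0975,.12,91.9)
d=snap('side','side1.png')"
```

```text
clock: 1.25
eef_pos: [0.3818, 0.2885, 0.2314]
ee_rot: [-0.017, 1.0, 0.0, 0.0]
wrist_force: [1.2, 0.6, -0.5]
finger_gap: 0.0856
grasp_force: 0.0
clock: 2.25
eef_pos: [0.593, -0.1009, 0.2311]
ee_rot: [-0.017, 1.0, 0.0, -0.0]
wrist_force: [1.1, 0.5, -0.8]
finger_gap: 0.0854
grasp_force: 0.0
at [ 0.593  -0.1009  0.2311] ang 91.9 turn -0.0 shift [-0.0037  0.0111  0.3704] j6 -1.86
```

View pics/side1.png

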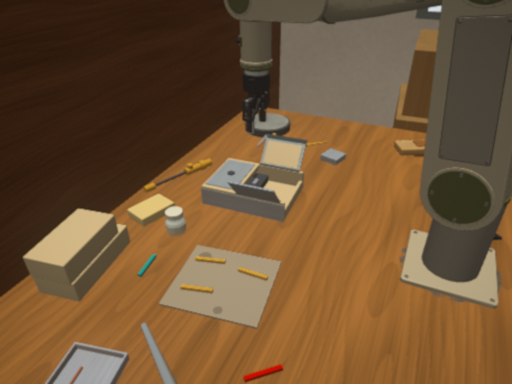

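The side view now shows the hearth clear of the arm, with its body at about (203-302, 160-215) and the dark sled handle near (258,182). I'll overlay my model to refine it.

```bash
python3 - <<'E'
from h import *
d=snap('side')
A=cv2.cvtColor(d['frame'],cv2.COLOR_RGB2BGR)[125:225,190:320]; A=cv2.resize(A,None,fx=6,fy=6,interpolation=cv2.INTER_CUBIC)
def P(x,y,z): return tuple(int(t) for t in ((proj(d,[*hw(x,y),z])[0]-[190,125]+.5)*6))
L=[[(-.156,.1,.066),(.116,.1,.066),(.116,-.1,.066),(-.156,-.1,.066)],[(-.156,.1,.066),(-.156,.1,0),(.116,.1,0),(.116,.1,.066)],[(0,.1,.066),(0,-.1,.066)],[(-.018+.006-.008,y,.06) for y in(-.015,.015)],[(-.03-.008,.086,.036),(-.03-.008,-.086,.036)]]
for l in L:
    for a,b in zip(l,l[1:]): cv2.line(A,P(*a),P(*b),(0,0,255),1)
cv2.imwrite('pics/ov.png',A)
E
```

```text
(no output)
```

View pics/ov.png

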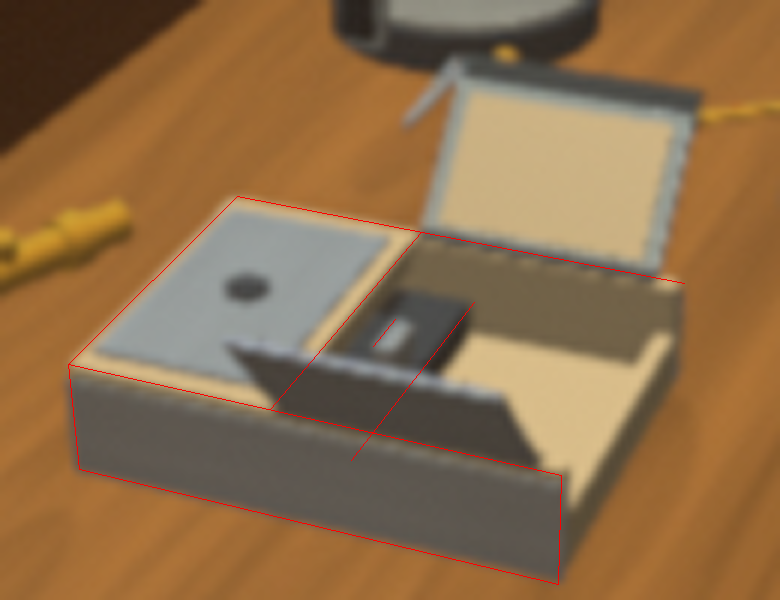

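```bash
python3 -m creep '[[0,0.017,0.09,0,0,0,1],[0,0,0.1,0,0,0,1],[0,0,0.1,0,0,0,1],[0,0,0.1,0,0,0,1],[0,0,0.1,0,0,0,1],[0,0,0.08,0,0,0,0.8],[0,0,0.06,0,0,0,0.6],[0,0,0,0,0,0,0.2],[0,0,0,0,0,0,0],[0,0,0,0,0,0,0],[0,0,0,0,0,0,0],[0,0,0,0,0,0,0]]' 60
python3 -c "
from h import *
plan(*hw(-.060-.074,0),.041,91.9)"
```

```text
clock: 3.35
eef_pos: [0.5935, -0.0946, 0.0441]
ee_rot: [-0.017, 1.0, -0.001, 0.001]
wrist_force: [-0.5, -4.0, -1.6]
finger_gap: 0.028
grasp_force: 61.1
at [ 0.5935 -0.0946  0.0441] ang 91.9 turn 0.0 shift [ 0.351  -0.0044  0.0095] j6 -1.85
```

```bash
python3 -m creep '[[0.02,0,0,0,0,0,0],[0.04,0,0,0,0,0,0],[0.04,0,0,0,0,0,0],[0.04,0,0,0,0,0,0],[0.04,0,0,0,0,0,0],[0.04,0,0,0,0,0,0],[0.04,0,0,0,0,0,0],[0.04,0,0,0,0,0,0],[0.02,0,0,0,0,0,0],[0.01,0,0,0,0,0,0],[0.01,0,0,0,0,0,0],[0,0,0,0,0,0,0]]'
python3 -c "
from h import *
plan(*hw(-.060-.074,0),.041,91.9); print(wh(observe()['eef_pos']))"
```

```text
clock: 4.35
eef_pos: [0.4917, -0.0993, 0.0441]
ee_rot: [-0.016, 1.0, -0.002, 0.002]
wrist_force: [3.5, -9.4, -4.7]
finger_gap: 0.0281
grasp_force: 61.0
at [ 0.4917 -0.0993  0.0441] ang 91.9 turn -0.0004 shift [ 0.0116 -0.0001  0.0102] j6 -1.9
[-1.30537862e-01  4.53383582e-05]
```

```bash
python3 -m creep '[[0.008,0,0,0,0,0,0],[0,0,0,0,0,0,0],[0,0,0,0,0,0,1],[0,0,0,0,0,0,1],[0,0,0,0,0,0,1],[0,0,-0.03,0,0,0,1],[0,0,-0.08,0,0,0,1],[0,0,-0.1,0,0,0,1],[0,0,-0.1,0,0,0,1],[0,0,-0.1,0,0,0,1],[0,0,-0.1,0,0,0,1],[0,0,0,0,0,0,1]]'
python3 - <<'E'
from h import *
plan(.5725,.2427,.10,90+14.1)
E
```

```text
clock: 5.35
eef_pos: [0.4914, -0.0981, 0.2035]
ee_rot: [-0.017, 1.0, -0.002, 0.005]
wrist_force: [0.8, -1.2, -0.2]
finger_gap: 0.0855
grasp_force: 0.0
at [ 0.4914 -0.0981  0.2035] ang 91.9 turn -0.1352 shift [-0.5356  1.0378  0.3446] j6 -1.9
```

```bash
python3 - <<'E'
from h import *
d=snap('top','top2.png')
for b in bars(d,(153,158,208,216)): print('top',b)
d=snap('side','side2.png')
for b in bars(d,(187,252,272,296)): print('side',b)
E
python3 -m creep '[[0,0,0,0,0,-0.068,1],[0,0,0,0,0,-0.067,1],[-0.054,0.104,0,0,0,0,1],[-0.054,0.104,0,0,0,0,1],[-0.054,0.104,0,0,0,0,1],[-0.054,0.104,0,0,0,0,1],[-0.054,0.104,0,0,0,0,1],[-0.054,0.104,0,0,0,0,1],[-0.054,0.104,0,0,0,0,1],[-0.054,0.104,0,0,0,0,1],[-0.052,0.103,0,0,0,0,1],[-0.052,0.103,0,0,0,0,1]]'
python3 -c "
from h import *
plan(.5725,.2427,.008,90+14.1)"
```

```text
top (array([0.5725, 0.2431]), np.float64(0.249), np.float64(0.073), np.int32(44), array([193., 169.]))
top (array([0.5502, 0.3445]), np.float64(0.251), np.float64(0.075), np.int32(47), array([167., 174.]))
top (array([0.4483, 0.2432]), np.float64(-0.022), np.float64(0.073), np.int32(50), array([192., 200.]))
side (array([0.4618, 0.1698]), np.float64(0.266), np.float64(0.08), np.int32(148), array([259., 254.]))
side (array([0.5722, 0.2422]), np.float64(0.243), np.float64(0.079), np.int32(163), array([210., 259.]))
side (array([0.4489, 0.2422]), np.float64(-0.016), np.float64(0.08), np.int32(172), array([252., 273.]))
side (array([0.5436, 0.3417]), np.float64(0.236), np.float64(0.064), np.int32(153), array([199., 288.]))
clock: 6.45
eef_pos: [0.5672, 0.2454, 0.1935]
ee_rot: [-0.123, 0.992, -0.0, -0.001]
wrist_force: [0.6, -0.7, 0.6]
finger_gap: 0.0852
grasp_force: 0.0
at [0.5672 0.2454 0.1935] ang 104.1 turn -0.0002 shift [-0.0167 -0.013   0.6181] j6 -1.49
```

```bash
python3 - <<'E'
from h import *
a=cv2.imread('pics/top2.png')[110:215,235:335]; b=cv2.imread('pics/side2.png')[150:215,200:310]
a=cv2.resize(a,(400,420),interpolation=cv2.INTER_CUBIC); b=cv2.resize(b,(400,236),interpolation=cv2.INTER_CUBIC)
C=np.zeros((420,800,3),np.uint8); C[:,:400]=a; C[:236,400:]=b; cv2.imwrite('pics/c2.png',C)
E
```

```text
(no output)
```

View pics/c2.png

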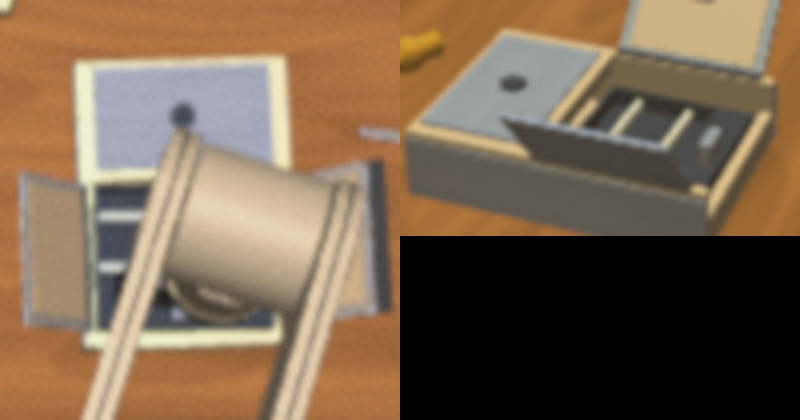

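The side view shows the sled drawn out against the sill with both white ridges exposed (crop (625,120) and (675,130)). Grasping bar A now.

```bash
python3 - <<'E'
from h import *
a=cv2.imread('pics/top2.png'); d=snap('top')
for v in(163.5,176.25): print('ridge',wh(at(d,235+112/4-.5,v,.028)).round(4))
E
python3 -m creep '[[-0.017,-0.013,0.09,0,0,0,0.6],[0,0,0.1,0,0,0,0.6],[0,0,0.1,0,0,0,0.6],[0,0,0.1,0,0,0,0.6],[0,0,0.1,0,0,0,0.6],[0,0,0.08,0,0,0,0.6],[0,0,0.03,0,0,0,0.6],[0,0,0.012,0,0,0,0.6],[0,0,0,0,0,0,0],[0,0,0,0,0,0,0],[0,0,0,0,0,0,0],[0,0,0,0,0,0,0]]' 40
python3 -m creep '[[0,0,0,0,0,0,0],[0,0,-0.02,0,0,0,0],[0,0,-0.06,0,0,0,0],[0,0,-0.1,0,0,0,0],[0,0,-0.1,0,0,0,0],[0,0,-0.1,0,0,0,0],[0,0,-0.1,0,0,0,0],[0,0,0,0,0,0,0]]'
python3 - <<'E'
from h import *
plan(*hw(-.06,.05),.15,91.9)
snap('side','side3.png')
E
```

```text
ridge [-0.0261  0.0682]
ridge [-0.076   0.0695]
clock: 7.5
eef_pos: [0.5759, 0.2418, 0.0141]
ee_rot: [-0.122, 0.992, 0.0, 0.002]
wrist_force: [-0.3, 0.1, 3.1]
finger_gap: 0.0077
grasp_force: 39.1
clock: 8.17
eef_pos: [0.578, 0.2425, 0.1646]
ee_rot: [-0.122, 0.992, 0.001, 0.006]
wrist_force: [1.4, 0.4, 0.3]
finger_gap: 0.0078
grasp_force: 39.1
at [0.578  0.2425 0.1646] ang 104.1 turn 0.1351 shift [ 0.0906 -0.9627  0.0445] j6 -1.5
```

```bash
python3 - <<'E'
from h import *
d=snap('side')
for u,v in((261.4,182.5),(275.1,185.3)): print('ridge',wh(at(d,u,v,.028)).round(4))
for u,v in((200+309/3.636,150+135/3.636),): print('handle',wh(at(d,u-.5,v-.5,.06)).round(4))
s=observe(); print(s['eef_pos'],s['finger_gap'],s['grasp_force'])
u,v=proj(d,s['eef_pos'])[0]; print(u,v)
a=cv2.imread('pics/side3.png'); u,v=int(u),int(v); c=a[v-60:v+40,u-60:u+60]; cv2.imwrite('pics/c3.png',cv2.resize(c,None,fx=4,fy=4,interpolation=cv2.INTER_CUBIC))
E
```

```text
ridge [-0.0294 -0.0432]
ridge [-0.0779 -0.0437]
handle [-0.1254  0.0012]
[0.57554388 0.24162707 0.15847362] 0.007706513293611267 39.048253297805786
204.19341252198058 213.26820967284291
```

View pics/c3.png

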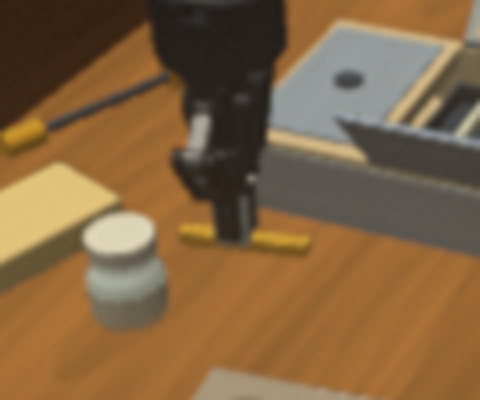

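Bar A is held across its middle at crop (245,240). The ridges measure about -53 mm in the hearth frame. Next I'll raise it over the leaf and carry it across.

```bash
python3 -m creep '[[0,0,-0.06,0,0,0.068,0],[0,0,-0.06,0,0,0.067,0],[0.009,-0.09,0,0,0,0,0],[0.009,-0.1,0,0,0,0,0],[0.009,-0.1,0,0,0,0,0],[0.009,-0.1,0,0,0,0,0],[0.009,-0.1,0,0,0,0,0],[0.009,-0.1,0,0,0,0,0],[0.009,-0.1,0,0,0,0,0],[0.009,-0.1,0,0,0,0,0],[0.009,-0.1,0,0,0,0,0],[0.009,-0.07,0,0,0,0,0]]'
python3 -m creep '[[0,0,0,0,0,0,0],[0,0,0,0,0,0,0],[0,0,0,0,0,0,0]]'
python3 -c "
from h import *
plan(*hw(-.051,.05),.038,91.9)"
```

```text
clock: 9.27
eef_pos: [0.5554, -0.0499, 0.1898]
ee_rot: [-0.016, 1.0, -0.0, -0.002]
wrist_force: [-0.0, 0.0, -1.1]
finger_gap: 0.0075
grasp_force: 39.1
clock: 9.52
eef_pos: [0.5561, -0.047, 0.1905]
ee_rot: [-0.016, 1.0, 0.0, -0.001]
wrist_force: [0.4, 0.1, -0.6]
finger_gap: 0.0077
grasp_force: 39.1
at [ 0.5561 -0.047   0.1905] ang 91.9 turn -0.0001 shift [-0.0458 -0.001   0.5082] j6 -1.78
```

```bash
python3 -m creep '[[-0.046,0,0.04,0,0,0,0],[0,0,0.09,0,0,0,0],[0,0,0.1,0,0,0,0],[0,0,0.1,0,0,0,0],[0,0,0.09,0,0,0,0],[0,0,0.05,0,0,0,0],[0,0,0.02,0,0,0,0],[0,0,0.01,0,0,0,0],[0,0,0,0,0,0,0],[0,0,0,0,0,0,0],[0,0,0,0,0,0,0]]'
python3 -c "
from h import *
plan(*hw(-.051,.05),.0365,91.9)"
```

```text
clock: 10.43
eef_pos: [0.572, -0.0471, 0.0435]
ee_rot: [-0.017, 1.0, -0.0, 0.001]
wrist_force: [-0.1, -0.1, -0.2]
finger_gap: 0.0076
grasp_force: 39.1
at [ 0.572  -0.0471  0.0435] ang 91.9 turn 0.0003 shift [0.008  0.0015 0.0233] j6 -1.78
```

```bash
python3 -m creep '[[0.008,0,0.007,0,0,0,0],[0,0,0.007,0,0,0,0],[0,0,0.005,0,0,0,0],[0,0,0,0,0,0,0],[0,0,0,0,0,0,0]]'
python3 -m creep '[[0,0,0,0,0,0,0.22],[0,0,0,0,0,0,0.22],[0,0,0,0,0,0,0.22],[0,0,-0.02,0,0,0,0.22],[0,0,-0.04,0,0,0,0.22],[0,0,-0.1,0,0,0,0.22],[0,0,-0.1,0,0,0,0.22],[0,0,-0.1,0,0,0,0.22],[0,0,-0.1,0,0,0,0.6],[0,0,-0.08,0,0,0,0.6],[0,0,0,0,0,0,0.6],[0,0,0,0,0,0,0.6]]'
python3 -c "
from h import *
plan(.4487,.2427,.19,90-1)"
```

```text
clock: 10.85
eef_pos: [0.5683, -0.0473, 0.0361]
ee_rot: [-0.017, 1.0, -0.0, 0.0]
wrist_force: [-0.3, -0.3, 0.7]
finger_gap: 0.0074
grasp_force: 39.3
clock: 11.85
eef_pos: [0.5698, -0.0474, 0.2017]
ee_rot: [-0.017, 1.0, -0.001, 0.003]
wrist_force: [0.1, 0.2, 0.3]
finger_gap: 0.0512
grasp_force: 0.0
at [ 0.5698 -0.0474  0.2017] ang 91.9 turn 0.0323 shift [0.4208 0.96   0.0357] j6 -1.78
```

```bash
python3 -m creep '[[0,0,0,0,0,0.032,0.6],[0.047,0.107,0,0,0,0,0.6],[0.047,0.107,0,0,0,0,0.6],[0.047,0.107,0,0,0,0,0.6],[0.047,0.107,0,0,0,0,0.6],[0.047,0.107,0,0,0,0,0.6],[0.047,0.107,0,0,0,0,0.6],[0.047,0.107,0,0,0,0,0.6],[0.047,0.107,0,0,0,0,0.6],[0.046,0.104,0,0,0,0,0.6],[0,0,0,0,0,0,0.6],[0,0,0,0,0,0,0.6]]'
python3 - <<'E'
from h import *
d=snap('top','top4.png')
for b in bars(d,(153,158,208,216)): print('top',b)
d=snap('side','side4.png')
for b in bars(d,(187,268,272,296)): print('side',b)
plan(.4487,.2427,.009,90-1)
a=cv2.imread('pics/top4.png')[145:200,250:315]; b=cv2.imread('pics/side4.png')[150:215,225:310]
a=cv2.resize(a,(400,338),interpolation=cv2.INTER_CUBIC); b=cv2.resize(b,(400,306),interpolation=cv2.INTER_CUBIC)
C=np.zeros((338,800,3),np.uint8); C[:,:400]=a; C[:306,400:]=b; cv2.imwrite('pics/c4.png',C)
E
```

```text
clock: 12.85
eef_pos: [0.445, 0.2441, 0.197]
ee_rot: [0.007, 1.0, -0.0, -0.001]
wrist_force: [0.5, -0.1, 0.5]
finger_gap: 0.0515
grasp_force: 0.0
side (array([0.4481, 0.2423]), np.float64(-0.005), np.float64(0.078), np.int32(164), array([253., 273.]))
side (array([0.5436, 0.3417]), np.float64(0.235), np.float64(0.064), np.int32(153), array([199., 288.]))
at [0.4462 0.2424 0.1973] ang 89.1 turn 0.0006 shift [-0.0089  0.0019  0.6276] j6 -1.16
```

View pics/c4.png

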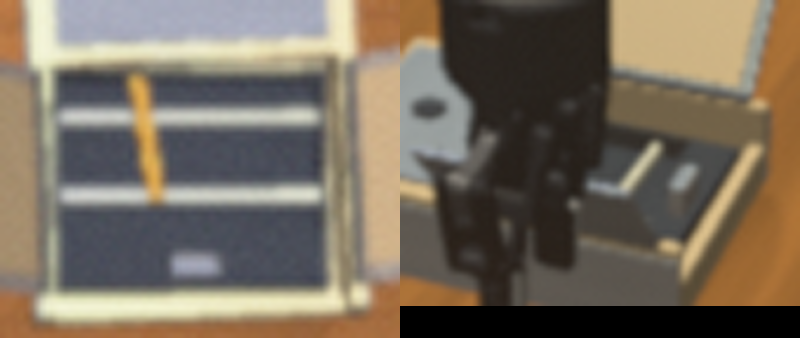

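The bar lies across both ridges (crop (130,78)-(157,200)) but sits about 10 mm too far toward the rear and is slightly skewed, so I'll mend it after the others. Next I'll grasp bar C.

```bash
python3 - <<'E'
from h import *
d=snap('top'); d['frame']=cv2.cvtColor(cv2.imread('pics/top4.png'),cv2.COLOR_BGR2RGB)
for b in bars(d,(262,154,288,185),.033): print(b,wh(b[0]).round(4))
for u in(263,280,298): print([wh(at(d,u,v,.028)).round(4).tolist() for v in(163.5,176.2)])
E
python3 -m creep '[[-0.008,0,0.09,0,0,0,0.6],[0,0,0.1,0,0,0,0.6],[0,0,0.1,0,0,0,0.6],[0,0,0.1,0,0,0,0.6],[0,0,0.1,0,0,0,0.6],[0,0,0.08,0,0,0,0.6],[0,0,0.04,0,0,0,0.6],[0,0,0.017,0,0,0,0.6],[0,0,0.01,0,0,0,0.6],[0,0,0,0,0,0,0.6],[0,0,0,0,0,0,0.6]]' 60
python3 -m creep '[[0,0,0,0,0,0,0],[0,0,0,0,0,0,0],[0,0,0,0,0,0,0],[0,0,0,0,0,0,0],[0,0,0,0,0,0,0]]' 60
```

```text
(array([ 0.5811, -0.0694]), np.float64(0.167), np.float64(0.076), np.int32(64), array([273., 167.])) [-0.0402  0.0269]
[[-0.0261, 0.0663], [-0.0759, 0.0675]]
[[-0.0273, 0.0003], [-0.0771, 0.0018]]
[[-0.0286, -0.0696], [-0.0785, -0.0679]]
clock: 13.92
eef_pos: [0.4503, 0.2432, 0.0085]
ee_rot: [0.009, 1.0, 0.0, 0.001]
wrist_force: [0.2, -0.4, -0.3]
finger_gap: 0.0514
grasp_force: 0.0
clock: 14.33
eef_pos: [0.4496, 0.2433, 0.0079]
ee_rot: [0.008, 1.0, 0.0, 0.001]
wrist_force: [-1.0, -0.6, 6.3]
finger_gap: 0.0078
grasp_force: 60.5
```

```bash
python3 -m creep '[[0,0,-0.02,0,0,0,0],[0,0,-0.06,0,0,0,0],[0,0,-0.1,0,0,0,0],[0,0,-0.1,0,0,0,0],[0,0,-0.1,0,0,0,0],[0,0,-0.1,0,0,0,0],[0,0,-0.1,0,0,0,0],[0,0,-0.06,0,0,0,0],[0,0,0,0,0,-0.03,0],[0,0,0,0,0,0,0]]'
python3 -c "
from h import *
plan(*hw(-.052,-.05),.19,91.9)"
```

```text
clock: 15.17
eef_pos: [0.4498, 0.2433, 0.2011]
ee_rot: [-0.016, 1.0, 0.001, 0.002]
wrist_force: [0.8, 0.2, -0.5]
finger_gap: 0.0078
grasp_force: 59.7
at [0.4498 0.2433 0.2011] ang 91.9 turn -0.0005 shift [-0.3635 -1.3128  0.0367] j6 -1.21
```

```bash
python3 -m creep '[[-0.03,-0.109,0,0,0,0,0],[-0.03,-0.109,0,0,0,0,0],[-0.03,-0.109,0,0,0,0,0],[-0.03,-0.109,0,0,0,0,0],[-0.03,-0.109,0,0,0,0,0],[-0.03,-0.109,0,0,0,0,0],[-0.03,-0.109,0,0,0,0,0],[-0.03,-0.109,0,0,0,0,0],[-0.03,-0.109,0,0,0,0,0],[-0.03,-0.109,0,0,0,0,0],[-0.03,-0.109,0,0,0,0,0],[-0.03,-0.109,0,0,0,0,0]]'
python3 -m creep '[[0,0,0,0,0,0,0],[0,0,0,0,0,0,0],[0,0,0,0,0,0,0]]'
python3 -c "
from h import *
plan(*hw(-.052,-.05),.040,91.9)"
```

```text
clock: 16.17
eef_pos: [0.5681, -0.1475, 0.1976]
ee_rot: [-0.014, 1.0, 0.0, -0.001]
wrist_force: [0.6, 0.8, 0.0]
finger_gap: 0.0078
grasp_force: 59.7
clock: 16.42
eef_pos: [0.5679, -0.1457, 0.1976]
ee_rot: [-0.014, 1.0, 0.001, -0.001]
wrist_force: [0.1, 0.6, -0.3]
finger_gap: 0.0077
grasp_force: 59.7
at [ 0.5679 -0.1457  0.1976] ang 91.6 turn -0.0028 shift [-0.0144 -0.0045  0.5255] j6 -1.94
```

```bash
python3 -m creep '[[-0.014,-0.004,0.05,0,0,0,0],[0,0,0.09,0,0,0,0],[0,0,0.1,0,0,0,0],[0,0,0.1,0,0,0,0],[0,0,0.1,0,0,0,0],[0,0,0.06,0,0,0,0],[0,0,0.02,0,0,0,0],[0,0,0,0,0,0,0],[0,0,0,0,0,0,0],[0,0,0,0,0,0,0]]'
python3 -c "
from h import *
plan(*hw(-.052,-.05),.030,91.9)"
```

```text
clock: 17.25
eef_pos: [0.5744, -0.1471, 0.0451]
ee_rot: [-0.015, 1.0, -0.001, 0.002]
wrist_force: [0.2, -0.3, -0.4]
finger_gap: 0.0081
grasp_force: 59.7
at [ 0.5744 -0.1471  0.0451] ang 91.8 turn -0.0015 shift [0.0086 0.0018 0.0503] j6 -1.94
```

```bash
python3 -m creep '[[0.008,0,0.015,0,0,0,0],[0,0,0.013,0,0,0,0],[0,0,0.01,0,0,0,0],[0,0,0.006,0,0,0,0],[0,0,0,0,0,0,0],[0,0,0,0,0,0,0],[0,0,0,0,0,0,0]]'
python3 -c "
from h import *
plan(*hw(-.052,-.05),.030,91.9)"
```

```text
clock: 17.83
eef_pos: [0.5706, -0.1473, 0.0299]
ee_rot: [-0.015, 1.0, -0.0, 0.0]
wrist_force: [-1.6, -0.3, 3.5]
finger_gap: 0.008
grasp_force: 60.2
at [ 0.5706 -0.1473  0.0299] ang 91.7 turn -0.002 shift [-0.0043  0.002  -0.0002] j6 -1.94
```

```bash
python3 -m creep '[[0,0,0,0,0,0,0.2],[0,0,0,0,0,0,0.2],[0,0,0,0,0,0,0.2],[0,0,-0.01,0,0,0,0.2],[0,0,-0.04,0,0,0,0.2],[0,0,-0.08,0,0,0,0.2],[0,0,-0.1,0,0,0,0.2],[0,0,-0.1,0,0,0,0.2],[0,0,-0.1,0,0,0,0.2],[0,0,-0.1,0,0,0,0.6],[0,0,-0.04,0,0,0,0.6],[0,0,0,0,0,0,0.6]]'
python3 -c "
from h import *
plan(.5505,.344,.2,90+14.1)"
```

```text
clock: 18.83
eef_pos: [0.573, -0.148, 0.2064]
ee_rot: [-0.015, 1.0, -0.001, 0.004]
wrist_force: [0.0, -0.1, 0.1]
finger_gap: 0.0508
grasp_force: 0.0
at [ 0.573  -0.148   0.2064] ang 91.7 turn -0.1375 shift [-0.3267  1.6091  0.0162] j6 -1.94
```

```bash
python3 -m creep '[[0,0,0,0,0,-0.069,0.6],[0,0,0,0,0,-0.068,0.6],[-0.023,0.115,0,0,0,0,0.6],[-0.023,0.115,0,0,0,0,0.6],[-0.023,0.115,0,0,0,0,0.6],[-0.023,0.115,0,0,0,0,0.6],[-0.023,0.115,0,0,0,0,0.6],[-0.023,0.115,0,0,0,0,0.6],[-0.023,0.115,0,0,0,0,0.6],[-0.023,0.115,0,0,0,0,0.6],[-0.023,0.115,0,0,0,0,0.6],[-0.023,0.115,0,0,0,0,0.6]]'
python3 -m creep '[[-0.023,0.115,0,0,0,0,0.6],[-0.023,0.115,0,0,0,0,0.6],[-0.023,0.115,0,0,0,0,0.6],[-0.023,0.115,0,0,0,0,0.6],[0,0,0,0,0,0,0.6],[0,0,0,0,0,0,0.6],[0,0,0,0,0,0,0.6]]'
python3 - <<'E'
from h import *
d=snap('side')
for b in bars(d,(180,274,230,300)): print('side',b)
d=snap('top','top5.png')
for b in bars(d,(258,154,306,185),.033): print('sled',b,wh(b[0]).round(4))
for b in bars(d,(153,158,208,216)): print('top',b)
plan(.5505,.344,.009,90+14.1)
E
```

```text
clock: 19.83
eef_pos: [0.5525, 0.2057, 0.1991]
ee_rot: [-0.122, 0.992, -0.0, -0.001]
wrist_force: [-0.4, -0.3, -0.8]
finger_gap: 0.0512
grasp_force: 0.0
clock: 20.42
eef_pos: [0.5463, 0.3443, 0.1992]
ee_rot: [-0.123, 0.992, -0.001, -0.001]
wrist_force: [0.4, -0.7, 0.1]
finger_gap: 0.0513
grasp_force: 0.0
side (array([0.5509, 0.3436]), np.float64(0.243), np.float64(0.079), np.int32(191), array([196., 288.]))
sled (array([ 0.5815, -0.0693]), np.float64(0.165), np.float64(0.077), np.int32(65), array([273., 167.])) [-0.0398  0.027 ]
sled (array([ 0.5711, -0.146 ]), np.float64(0.026), np.float64(0.077), np.int32(65), array([293., 170.])) [-0.0528 -0.0493]
at [0.5469 0.3435 0.1999] ang 104.0 turn -0.0012 shift [-0.0128 -0.0008  0.6365] j6 -1.33
```

Bar C sits right (hearth -52.8, -49.3 mm). Grasping bar B next.

```bash
python3 -m creep '[[-0.011,0,0.09,0,0,0,0.6],[0,0,0.1,0,0,0,0.6],[0,0,0.1,0,0,0,0.6],[0,0,0.1,0,0,0,0.6],[0,0,0.1,0,0,0,0.6],[0,0,0.08,0,0,0,0.6],[0,0,0.045,0,0,0,0.6],[0,0,0.018,0,0,0,0.6],[0,0,0.01,0,0,0,0.6],[0,0,0,0,0,0,0.6],[0,0,0,0,0,0,0.6]]' 60
python3 -m creep '[[0,0,0,0,0,0,0],[0,0,0,0,0,0,0],[0,0,0,0,0,0,0],[0,0,0,0,0,0,0],[0,0,0,0,0,0,0]]' 60
python3 -m creep '[[0,0,-0.02,0,0,0,0],[0,0,-0.06,0,0,0,0],[0,0,-0.1,0,0,0,0],[0,0,-0.1,0,0,0,0],[0,0,-0.1,0,0,0,0],[0,0,-0.1,0,0,0,0],[0,0,-0.1,0,0,0,0],[0,0,-0.06,0,0,0,0],[0,0,0,0,0,0.068,0],[0,0,0,0,0,0.067,0],[0,0,0,0,0,0,0],[0,0,0,0,0,0,0]]'
python3 -c "
from h import *
plan(*hw(-.052,.06),.19,91.9)"
```

```text
clock: 21.43
eef_pos: [0.5515, 0.3461, 0.0098]
ee_rot: [-0.122, 0.993, 0.001, 0.001]
wrist_force: [0.2, 0.5, 1.2]
finger_gap: 0.0512
grasp_force: 0.0
clock: 21.85
eef_pos: [0.5508, 0.346, 0.009]
ee_rot: [-0.122, 0.992, 0.0, 0.001]
wrist_force: [-0.4, -0.8, 6.2]
finger_gap: 0.0075
grasp_force: 60.3
clock: 22.85
eef_pos: [0.5498, 0.3454, 0.1995]
ee_rot: [-0.018, 1.0, -0.0, -0.0]
wrist_force: [0.2, -0.4, -0.8]
finger_gap: 0.0078
grasp_force: 59.5
at [0.5498 0.3454 0.1995] ang 92.1 turn 0.0021 shift [-0.0192 -1.2753  0.0322] j6 -1.13
```

```bash
python3 -m creep '[[0,-0.11,0,0,0,0,0],[0,-0.125,0,0,0,0,0],[0,-0.125,0,0,0,0,0],[0,-0.125,0,0,0,0,0],[0,-0.125,0,0,0,0,0],[0,-0.125,0,0,0,0,0],[0,-0.125,0,0,0,0,0],[0,-0.125,0,0,0,0,0],[0,-0.125,0,0,0,0,0],[0,-0.125,0,0,0,0,0],[0,-0.125,0,0,0,0,0],[0,-0.125,0,0,0,0,0]]'
python3 -m creep '[[0,-0.033,0,0,0,0,0],[0,0,0,0,0,0,0],[0,0,0,0,0,0,0],[0,0,0,0,0,0,0]]'
python3 -c "
from h import *
plan(*hw(-.052,-.013),.040,91.9)"
```

```text
clock: 23.85
eef_pos: [0.5643, -0.1014, 0.1994]
ee_rot: [-0.019, 1.0, 0.0, -0.0]
wrist_force: [0.5, 0.8, -1.2]
finger_gap: 0.0079
grasp_force: 59.5
clock: 24.18
eef_pos: [0.5651, -0.1085, 0.1994]
ee_rot: [-0.018, 1.0, 0.0, -0.0]
wrist_force: [0.2, -0.3, -0.2]
finger_gap: 0.0077
grasp_force: 59.5
at [ 0.5651 -0.1085  0.1994] ang 92.0 turn 0.0014 shift [-0.0189 -0.0051  0.5313] j6 -1.89
```

```bash
python3 -m creep '[[-0.012,-0.005,0.05,0,0,0,0],[0,0,0.09,0,0,0,0],[0,0,0.1,0,0,0,0],[0,0,0.1,0,0,0,0],[0,0,0.1,0,0,0,0],[0,0,0.06,0,0,0,0],[0,0,0.02,0,0,0,0],[0,0,0,0,0,0,0],[0,0,0,0,0,0,0],[0,0,0,0,0,0,0]]'
python3 -c "
from h import *
plan(*hw(-.052,-.013),.030,91.9)"
```

```text
clock: 25.02
eef_pos: [0.5706, -0.1108, 0.046]
ee_rot: [-0.017, 1.0, -0.0, 0.002]
wrist_force: [0.5, -0.9, -0.7]
finger_gap: 0.0073
grasp_force: 59.5
at [ 0.5706 -0.1108  0.046 ] ang 92.0 turn 0.0008 shift [-0.0003  0.0036  0.0533] j6 -1.89
```

```bash
python3 -m creep '[[0,0.003,0.015,0,0,0,0],[0,0,0.013,0,0,0,0],[0,0,0.01,0,0,0,0],[0,0,0.007,0,0,0,0],[0,0,0,0,0,0,0],[0,0,0,0,0,0,0],[0,0,0,0,0,0,0]]'
python3 -m creep '[[0,0,0,0,0,0,0.2],[0,0,0,0,0,0,0.2],[0,0,0,0,0,0,0.2],[0,0,-0.01,0,0,0,0.2],[0,0,-0.04,0,0,0,0.2],[0,0,-0.08,0,0,0,0.2],[0,0,-0.1,0,0,0,0.2],[0,0,-0.1,0,0,0,0.2],[0,0,-0.1,0,0,0,0.2],[0,0,-0.1,0,0,0,0.2],[0,0,-0.04,0,0,0,0.2],[0,0,0,0,0,0,0.2]]'
python3 -m creep '[[0,0.1,0,0,0,0,0.2],[0,0.12,0,0,0,0,0.2],[0,0.12,0,0,0,0,0.2],[0,0.12,0,0,0,0,0.2],[0,0.12,0,0,0,0,0.2],[0,0.12,0,0,0,0,0.2],[0,0.12,0,0,0,0,0.2],[0,0,0,0,0,0,0.2],[0,0,0,0,0,0,0.2]]'
python3 - <<'E'
from h import *
d=snap('top','top6.png')
for b in bars(d,(258,154,306,185),.033): print('sled',b,wh(b[0]).round(4))
a=cv2.imread('pics/top6.png')[140:200,248:318]; cv2.imwrite('pics/c6.png',cv2.resize(a,None,fx=7,fy=7,interpolation=cv2.INTER_CUBIC))
E
```

```text
clock: 25.6
eef_pos: [0.5691, -0.1101, 0.0309]
ee_rot: [-0.017, 1.0, -0.0, 0.0]
wrist_force: [-2.9, 1.6, 5.0]
finger_gap: 0.0075
grasp_force: 60.3
clock: 26.6
eef_pos: [0.5714, -0.1108, 0.2069]
ee_rot: [-0.017, 1.0, -0.001, 0.004]
wrist_force: [-0.2, -0.5, -0.3]
finger_gap: 0.0172
grasp_force: 0.0
clock: 27.35
eef_pos: [0.5596, 0.1376, 0.1997]
ee_rot: [-0.018, 1.0, -0.0, -0.001]
wrist_force: [1.2, -0.2, -0.6]
finger_gap: 0.0169
grasp_force: 0.0
sled (array([ 0.5813, -0.0694]), np.float64(0.165), np.float64(0.076), np.int32(64), array([273., 167.])) [-0.04    0.0269]
sled (array([ 0.571 , -0.1461]), np.float64(0.03), np.float64(0.077), np.int32(65), array([293., 170.])) [-0.0529 -0.0494]
sled (array([ 0.5693, -0.1091]), np.float64(0.034), np.float64(0.076), np.int32(62), array([284., 170.])) [-0.0533 -0.0123]
```

View pics/c6.png

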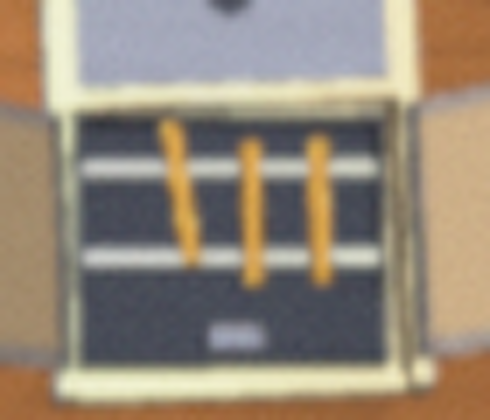

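Bars C and B are centred across the ridges (crop (320,210) and (253,212)). Bar A at (180,192) is about 12 mm too far back, so I'll regrip it.

```bash
python3 -c "
from h import *
plan(.5813,-.0694,.20,99.5)"
```

```text
at [0.5599 0.1361 0.1999] ang 92.0 turn -0.0831 shift [ 0.0426 -0.6875  0.    ] j6 -1.46
```

```bash
python3 -m creep '[[0,0,0,0,0,-0.042,0.25],[0,0,0,0,0,-0.041,0.25],[0.006,-0.085,0,0,0,0,0.25],[0.006,-0.1,0,0,0,0,0.25],[0.006,-0.1,0,0,0,0,0.25],[0.006,-0.1,0,0,0,0,0.25],[0.006,-0.1,0,0,0,0,0.25],[0.006,-0.1,0,0,0,0,0.25],[0.006,-0.1,0,0,0,0,0.25],[0,0,0,0,0,0,0.25],[0,0,0,0,0,0,0.25],[0,0,0,0,0,0,0.25]]'
python3 -c "
from h import *
plan(.5813,-.0694,.050,99.5)"
```

```text
clock: 28.4
eef_pos: [0.5811, -0.0701, 0.2007]
ee_rot: [-0.081, 0.997, 0.0, -0.001]
wrist_force: [-0.5, 0.2, 0.1]
finger_gap: 0.0213
grasp_force: 0.0
at [ 0.5811 -0.0701  0.2007] ang 99.2 turn -0.0028 shift [-0.0014  0.0018  0.5023] j6 -1.94
```

```bash
python3 -m creep '[[0,0,0.05,0,0,0,0.25],[0,0,0.1,0,0,0,0.25],[0,0,0.1,0,0,0,0.25],[0,0,0.1,0,0,0,0.25],[0,0,0.1,0,0,0,0.25],[0,0,0.05,0,0,0,0.25],[0,0,0,0,0,0,0.25],[0,0,0,0,0,0,0.25],[0,0,0,0,0,0,0.25]]'
python3 -c "
from h import *
plan(.5813,-.0694,.031,99.5)"
```

```text
clock: 29.15
eef_pos: [0.5828, -0.0687, 0.0529]
ee_rot: [-0.082, 0.997, -0.0, 0.001]
wrist_force: [-0.1, 0.7, 0.6]
finger_gap: 0.0215
grasp_force: 0.0
at [ 0.5828 -0.0687  0.0529] ang 99.4 turn -0.0009 shift [ 0.0053 -0.0015  0.0729] j6 -1.94
```

```bash
python3 -m creep '[[0.003,0,0.025,0,0,0,0.25],[0,0,0.025,0,0,0,0.25],[0,0,0.015,0,0,0,0.25],[0,0,0.006,0,0,0,0.25],[0,0,0,0,0,0,0.25],[0,0,0,0,0,0,0.25]]'
python3 -m creep '[[0,0,0,0,0,0,0],[0,0,0,0,0,0,0],[0,0,0,0,0,0,0],[0,0,0,0,0,0,0]]'
python3 -m creep '[[0,0,-0.02,0,0,0,0],[0,0,-0.02,0,0,0,0],[0,0,-0.02,0,0,0,0],[0,0,0,0,0,0.042,0],[0,0,0,0,0,0.041,0],[0,0,0,0,0,0,0],[0,0,0,0,0,0,0]]'
python3 -c "
from h import *
plan(*hw(-.052,.040),.045,91.9)"
```

```text
clock: 29.65
eef_pos: [0.5807, -0.0691, 0.0299]
ee_rot: [-0.082, 0.997, 0.0, -0.0]
wrist_force: [-0.4, 0.5, -0.0]
finger_gap: 0.0213
grasp_force: 0.0
clock: 29.98
eef_pos: [0.5813, -0.0692, 0.0305]
ee_rot: [-0.082, 0.997, -0.0, 0.0]
wrist_force: [-0.6, -0.5, 2.1]
finger_gap: 0.0076
grasp_force: 60.1
clock: 30.57
eef_pos: [0.5811, -0.0692, 0.0485]
ee_rot: [-0.018, 1.0, -0.0, 0.0]
wrist_force: [-0.9, -0.7, -1.1]
finger_gap: 0.0074
grasp_force: 59.8
at [ 0.5811 -0.0692  0.0485] ang 92.0 turn 0.0014 shift [0.0391 0.0428 0.0117] j6 -1.81
```

```bash
python3 -m creep '[[0.02,0.021,0,0,0,0,0],[0.019,0.021,0,0,0,0,0],[0,0,0,0,0,0,0],[0,0,0.02,0,0,0,0],[0,0,0.02,0,0,0,0],[0,0,0.014,0,0,0,0],[0,0,0.004,0,0,0,0],[0,0,0,0,0,0,0],[0,0,0,0,0,0,0]]'
python3 -c "
from h import *
plan(*hw(-.052,.040),.030,91.9)"
```

```text
clock: 31.32
eef_pos: [0.5687, -0.057, 0.0304]
ee_rot: [-0.017, 1.0, 0.0, -0.0]
wrist_force: [-1.9, 0.0, 4.8]
finger_gap: 0.0082
grasp_force: 60.4
at [ 0.5687 -0.057   0.0304] ang 91.9 turn 0.0001 shift [-0.0008  0.0009  0.0014] j6 -1.79
```

```bash
python3 -m creep '[[0,0,0,0,0,0,0.2],[0,0,0,0,0,0,0.2],[0,0,0,0,0,0,0.2],[0,0,-0.01,0,0,0,0.2],[0,0,-0.04,0,0,0,0.2],[0,0,-0.08,0,0,0,0.2],[0,0,-0.1,0,0,0,0.2],[0,0,-0.1,0,0,0,0.2],[0,0,-0.1,0,0,0,0.2],[0,0,-0.1,0,0,0,0.2],[0,0,-0.04,0,0,0,0.2],[0,0,0,0,0,0,0.2]]'
python3 -m creep '[[0,0.1,0,0,0,0,0.2],[0,0.12,0,0,0,0,0.2],[0,0.12,0,0,0,0,0.2],[0,0.12,0,0,0,0,0.2],[0,0.12,0,0,0,0,0.2],[0,0.12,0,0,0,0,0.2],[0,0,0,0,0,0,0.2],[0,0,0,0,0,0,0.2],[0,0,0,0,0,0,0.2]]'
python3 - <<'E'
from h import *
d=snap('top','top7.png')
for b in bars(d,(258,154,306,185),.033): print('sled',b,wh(b[0]).round(4))
snap('side','side7.png')
a=cv2.imread('pics/top7.png')[140:200,248:318]; b=cv2.imread('pics/side7.png')[150:220,225:310]
C=np.zeros((360,800,3),np.uint8); C[:343,:400]=cv2.resize(a,(400,343),interpolation=cv2.INTER_CUBIC); C[:329,400:]=cv2.resize(b,(400,329),interpolation=cv2.INTER_CUBIC)
cv2.imwrite('pics/c7.png',C)
plan(*hw(-.128,0),.20,91.9)
E
```

```text
clock: 32.32
eef_pos: [0.5713, -0.0574, 0.2072]
ee_rot: [-0.017, 1.0, -0.001, 0.004]
wrist_force: [0.8, -0.4, 0.9]
finger_gap: 0.017
grasp_force: 0.0
clock: 33.07
eef_pos: [0.5611, 0.1526, 0.2003]
ee_rot: [-0.017, 1.0, -0.0, -0.001]
wrist_force: [0.2, -1.2, -0.0]
finger_gap: 0.0171
grasp_force: 0.0
sled (array([ 0.5709, -0.146 ]), np.float64(0.026), np.float64(0.077), np.int32(66), array([293., 170.])) [-0.053  -0.0493]
sled (array([ 0.5665, -0.056 ]), np.float64(0.034), np.float64(0.077), np.int32(59), array([270., 170.])) [-0.0544  0.0408]
sled (array([ 0.5696, -0.1091]), np.float64(0.035), np.float64(0.076), np.int32(63), array([284., 170.])) [-0.053  -0.0124]
at [0.5616 0.1517 0.2009] ang 91.8 turn -0.0007 shift [ 0.252  -0.8284  0.0037] j6 -1.43
```

View pics/c7.png

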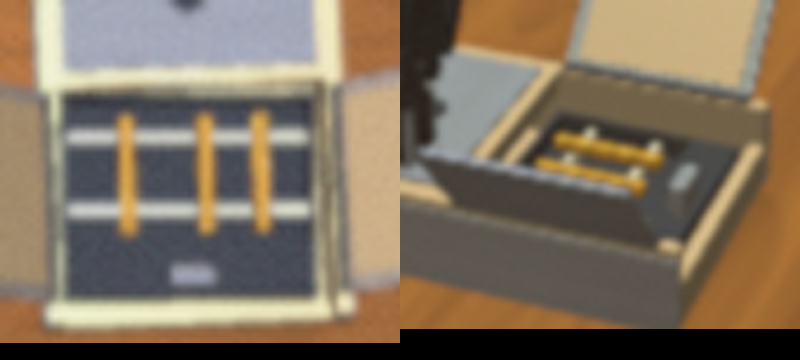

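All three bars lie straight across both ridges (top crop (127,175), (206,175), (262,172)), and the sled front is at the sill. Now I'll grip the handle at about (194,273).

```bash
python3 -m creep '[[0.026,-0.08,0,0,0,0,0.8],[0.026,-0.083,0,0,0,0,0.8],[0.026,-0.083,0,0,0,0,0.8],[0.026,-0.083,0,0,0,0,0.8],[0.026,-0.083,0,0,0,0,0.8],[0.026,-0.083,0,0,0,0,0.8],[0.026,-0.083,0,0,0,0,0.8],[0.026,-0.083,0,0,0,0,0.8],[0.026,-0.083,0,0,0,0,0.8],[0.026,-0.083,0,0,0,0,0.8],[0,0,0,0,0,0,0.8],[0,0,0,0,0,0,0.8]]'
python3 -m creep '[[0,0,0,0,0,0,0.8],[0,0,0,0,0,0,0.8]]'
python3 -c "
from h import *
plan(*hw(-.130,0),.042,91.9)"
```

```text
clock: 34.17
eef_pos: [0.4914, -0.0998, 0.2015]
ee_rot: [-0.014, 1.0, -0.0, 0.0]
wrist_force: [0.5, 0.3, -0.4]
finger_gap: 0.0684
grasp_force: 0.0
clock: 34.33
eef_pos: [0.4921, -0.0974, 0.2015]
ee_rot: [-0.016, 1.0, 0.0, 0.0]
wrist_force: [0.1, 1.3, -0.3]
finger_gap: 0.0685
grasp_force: 0.0
at [ 0.4921 -0.0974  0.2015] ang 91.9 turn -0.0001 shift [-4.000e-04 -6.500e-03  5.318e-01] j6 -1.9
```

```bash
python3 -m creep '[[0,-0.006,0.08,0,0,0,0.8],[0,0,0.1,0,0,0,0.8],[0,0,0.1,0,0,0,0.8],[0,0,0.1,0,0,0,0.8],[0,0,0.09,0,0,0,0.8],[0,0,0.05,0,0,0,0.8],[0,0,0.012,0,0,0,0.6],[0,0,0,0,0,0,0],[0,0,0,0,0,0,0],[0,0,0,0,0,0,0],[0,0,0,0,0,0,0],[0,0,0,0,0,0,0]]' 70
python3 -c "
from h import *
plan(*hw(-.018,0),.042,91.9);print(wh(observe()['eef_pos']))"
```

```text
clock: 35.33
eef_pos: [0.4934, -0.0996, 0.0436]
ee_rot: [-0.017, 1.0, -0.0, 0.001]
wrist_force: [-1.2, 0.9, 4.4]
finger_gap: 0.028
grasp_force: 70.2
at [ 0.4934 -0.0996  0.0436] ang 91.9 turn 0.0001 shift [-0.3697  0.0012  0.0063] j6 -1.91
[-0.12892474 -0.00037285]
```

```bash
python3 -m creep '[[-0.01,0,0,0,0,0,0],[-0.02,0,0,0,0,0,0],[-0.03,0,0,0,0,0,0],[-0.035,0,0,0,0,0,0],[-0.035,0,0,0,0,0,0],[-0.035,0,0,0,0,0,0],[-0.035,0,0,0,0,0,0],[-0.035,0,0,0,0,0,0],[-0.035,0,0,0,0,0,0],[-0.03,0,0,0,0,0,0],[-0.02,0,0,0,0,0,0],[-0.01,0,0,0,0,0,0]]'
python3 -m creep '[[-0.008,0,0,0,0,0,0],[-0.008,0,0,0,0,0,0],[-0.008,0,0,0,0,0,0],[0,0,0,0,0,0,0],[0,0,0,0,0,0,0]]'
python3 -c "
from h import *
plan(*hw(-.018,0),.042,91.9);print(wh(observe()['eef_pos']))"
```

```text
clock: 36.33
eef_pos: [0.5917, -0.0964, 0.0436]
ee_rot: [-0.017, 1.0, -0.0, -0.0]
wrist_force: [-9.2, -1.1, 13.3]
finger_gap: 0.0279
grasp_force: 71.0
clock: 36.75
eef_pos: [0.5987, -0.0962, 0.0436]
ee_rot: [-0.017, 1.0, -0.0, 0.0]
wrist_force: [-5.5, -0.1, 7.5]
finger_gap: 0.0279
grasp_force: 70.7
at [ 0.5987 -0.0962  0.0436] ang 91.9 turn -0.0 shift [-0.0186  0.0016  0.0053] j6 -1.85
[-0.02356929 -0.00046673]
```

```bash
for i in 1; do python3 -m creep '[[-0.008,0,0,0,0,0,0],[-0.008,0,0,0,0,0,0],[0,0,0,0,0,0,0]]'; done; python3 -m creep '[[-0.008,0,0,0,0,0,0],[0,0,0,0,0,0,0]]'; python3 -m creep '[[-0.008,0,0,0,0,0,0],[0,0,0,0,0,0,0]]'; python3 -m creep '[[-0.008,0,0,0,0,0,0],[0,0,0,0,0,0,0]]'
```

```text
clock: 37.0
eef_pos: [0.6008, -0.0964, 0.0436]
ee_rot: [-0.017, 1.0, -0.0, -0.003]
wrist_force: [-22.0, -0.8, 21.5]
finger_gap: 0.0282
grasp_force: 72.0
clock: 37.17
eef_pos: [0.6011, -0.0966, 0.0436]
ee_rot: [-0.017, 1.0, -0.0, -0.005]
wrist_force: [-33.0, -2.7, 29.5]
finger_gap: 0.0283
grasp_force: 73.1
clock: 37.33
eef_pos: [0.6014, -0.097, 0.0435]
ee_rot: [-0.017, 1.0, -0.001, -0.007]
wrist_force: [-44.7, -3.3, 39.3]
finger_gap: 0.028
grasp_force: 74.1
clock: 37.5
eef_pos: [0.6048, -0.0978, 0.0432]
ee_rot: [-0.016, 1.0, -0.001, -0.006]
wrist_force: [-36.9, -9.2, 30.0]
finger_gap: 0.0278
grasp_force: 73.8
```

```bash
python3 -m creep '[[0.01,0,0,0,0,0,0],[0.005,0,0,0,0,0,0],[0,0,0,0,0,0,0]]'; python3 -m creep '[[0,0,0,0,0,0,0.3],[0,0,0,0,0,0,0.5],[0,0,0,0,0,0,0.7],[0.01,0,0,0,0,0,0.8],[0,0,-0.03,0,0,0,0.8],[0,0,-0.08,0,0,0,0.8],[0,0,-0.1,0,0,0,0.8],[0,0,-0.1,0,0,0,0.8],[0,0,-0.1,0,0,0,0.8],[0,0,-0.1,0,0,0,0.8],[0,0,0,0,0,0,0.2],[0,0,0,0,0,0,0]]'
python3 -m creep '[[0,0.1,0,0,0,0,0],[0,0.12,0,0,0,0,0],[0,0.12,0,0,0,0,0],[0,0.12,0,0,0,0,0],[0,0.12,0,0,0,0,0],[0,0.12,0,0,0,0,0],[0,0.12,0,0,0,0,0],[0,0.12,0,0,0,0,0],[0,0,0,0,0,0,0],[0,0,0,0,0,0,0],[0,0,0,0,0,0,0]]'
python3 - <<'E'
from h import *
s=observe(); print(s['eef_pos'],wh(s['eef_pos']))
snap('top','top8.png'); snap('side','side8.png')
a=cv2.imread('pics/top8.png')[120:200,238:338]; b=cv2.imread('pics/side8.png')[130:220,195:310]
C=np.zeros((330,800,3),np.uint8); C[:320,:400]=cv2.resize(a,(400,320),interpolation=cv2.INTER_CUBIC); C[:313,400:]=cv2.resize(b,(400,313),interpolation=cv2.INTER_CUBIC)
cv2.imwrite('pics/c8.png',C)
E
```

```text
clock: 37.75
eef_pos: [0.6047, -0.0978, 0.0433]
ee_rot: [-0.016, 1.0, -0.001, -0.001]
wrist_force: [-11.2, -7.8, 10.1]
finger_gap: 0.0279
grasp_force: 71.6
clock: 38.75
eef_pos: [0.6047, -0.0959, 0.1989]
ee_rot: [-0.017, 1.0, -0.001, 0.003]
wrist_force: [0.4, -1.0, -0.2]
finger_gap: 0.0453
grasp_force: 0.0
clock: 39.67
eef_pos: [0.5926, 0.186, 0.1937]
ee_rot: [-0.017, 1.0, -0.0, -0.001]
wrist_force: [-0.6, -0.9, 0.8]
finger_gap: 0.0001
grasp_force: 0.0
[0.59260786 0.1859935  0.19371468] [-0.02030493  0.28181688]
```

View pics/c8.png

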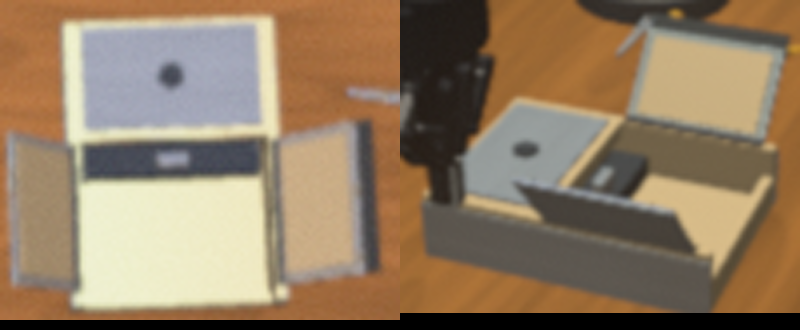

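The sled is home (handle at top crop (172,159), dark block front at y=180) and both leaves are still open. Next is the plain leaf, pushed with shut fingers from outside.

```bash
python3 - <<'E'
from h import *
d=snap('top')
print('handle',wh(at(d,238+172/4-.5,159.25,.06)),'front',wh(at(d,281,164.5,.036)),'tweezer tip',wh(at(d,325,143,.1)),'base',wh(at(d,348,155,.02)))
print('lap edge',wh(at(d,238+357/4,120+30,.14)),'plain edge',wh(at(d,238+10/4,120+45,.14)))
plan(*hw(-.08,.175),.19,91.9)
E
```

```text
handle [-0.01667676  0.00060111] front [-0.03275592 -0.00274516] tweezer tip [ 0.03442418 -0.16440206] base [ 0.00294837 -0.26806582]
lap edge [-0.00076489 -0.1638014 ] plain edge [-0.05022462  0.15238834]
at [0.5933 0.1848 0.1945] ang 91.8 turn -0.0009 shift [ 0.2012 -0.3519  0.0153] j6 -1.38
```

```bash
python3 -m creep '[[0.07,-0.1,0,0,0,0,0],[0.07,-0.1,0,0,0,0,0],[0.06,-0.1,0,0,0,0,0],[0,-0.02,0.05,0,0,0,0],[0,0,0.09,0,0,0,0],[0,0,0.1,0,0,0,0],[0,0,0.06,0,0,0,0],[0,0,0,0,0,0,0],[0,0,0,0,0,0,0]]' 40
python3 - <<'E'
from h import *
s=observe(); print(wh(s['eef_pos']).round(4),s['eef_pos'][2],s['wrist_force'])
E
```

```text
clock: 40.57
eef_pos: [0.5357, 0.0872, 0.1042]
ee_rot: [-0.016, 1.0, -0.0, -0.001]
wrist_force: [-0.4, 0.9, 1.1]
finger_gap: 0.0001
grasp_force: 0.0
[-0.0805  0.1849] 0.10421754004095193 [-0.39851975  0.93790551  1.14038354]
```

```bash
python3 -m creep '[[0,-0.041,-0.021,0,0,0,0],[0,-0.041,-0.021,0,0,0,0],[0,-0.041,-0.021,0,0,0,0],[0,-0.041,-0.021,0,0,0,0],[0,-0.041,-0.021,0,0,0,0],[0,-0.041,-0.021,0,0,0,0],[0,-0.033,0.003,0,0,0,0],[0,-0.033,0.003,0,0,0,0],[0,-0.03,0.011,0,0,0,0],[0,-0.03,0.011,0,0,0,0],[0,0,0,0,0,0,0]]'
python3 -m creep '[[0,-0.026,0.018,0,0,0,0],[0,-0.026,0.018,0,0,0,0],[0,-0.021,0.025,0,0,0,0],[0,-0.021,0.025,0,0,0,0],[0,-0.014,0.03,0,0,0,0],[0,-0.013,0.03,0,0,0,0],[0,0,0,0,0,0,0],[0,0,0,0,0,0,0]]'
python3 - <<'E'
from h import *
s=observe(); print(wh(s['eef_pos']).round(4),s['eef_pos'][2],s['wrist_force'])
E
```

```text
clock: 41.48
eef_pos: [0.5395, -0.025, 0.1328]
ee_rot: [-0.016, 1.0, -0.0, -0.001]
wrist_force: [0.3, 0.1, -0.7]
finger_gap: 0.0002
grasp_force: 0.0
clock: 42.15
eef_pos: [0.5405, -0.0596, 0.0892]
ee_rot: [-0.016, 1.0, 0.0, -0.001]
wrist_force: [-0.7, 0.2, -0.3]
finger_gap: 0.0003
grasp_force: 0.0
[-0.0805  0.0381] 0.08920581161825801 [-0.74543301  0.16174182 -0.31605012]
```

```bash
python3 -m creep '[[0,-0.006,0.025,0,0,0,0],[0,-0.005,0.025,0,0,0,0],[0,0,0.01,0,0,0,0],[0,0,0,0,0,0,0]]'; python3 -m creep '[[0,0,0.007,0,0,0,0],[0,0,0,0,0,0,0]]'
python3 - <<'E'
from h import *
snap('side','side9.png'); 
cv2.imwrite('pics/c9.png',cv2.resize(cv2.imread('pics/side9.png')[110:230,190:330],None,fx=4,fy=4,interpolation=cv2.INTER_CUBIC))
E
```

```text
clock: 42.48
eef_pos: [0.5416, -0.0629, 0.0723]
ee_rot: [-0.017, 1.0, -0.0, -0.0]
wrist_force: [-1.6, -0.2, 0.1]
finger_gap: -0.0003
grasp_force: 0.0
clock: 42.65
eef_pos: [0.5419, -0.0629, 0.0719]
ee_rot: [-0.017, 1.0, -0.0, 0.0]
wrist_force: [-6.4, 0.6, 15.2]
finger_gap: -0.0003
grasp_force: 7.2
```

View pics/c9.png

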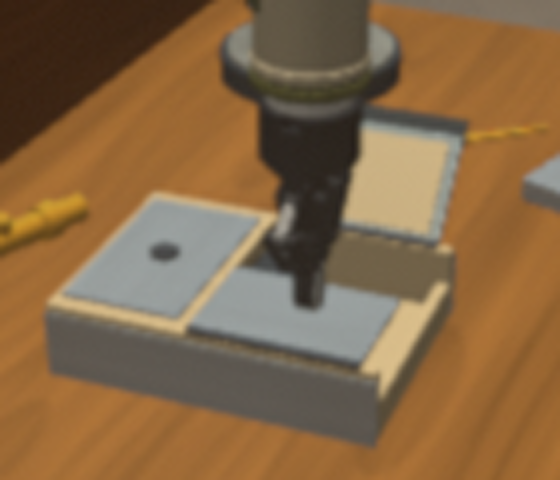

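The plain leaf is down flat (crop (295,310), stop contact 15 N) and the lap leaf is still open. Next I'll go over to the outside of the lap leaf.

```bash
python3 -m creep '[[0,0,-0.05,0,0,0,0],[0,0,-0.1,0,0,0,0],[0,0,-0.11,0,0,0,0],[0,0,-0.11,0,0,0,0],[0,0,-0.06,0,0,0,0],[0,-0.09,0,0,0,0,0],[0,-0.11,0,0,0,0,0],[0,-0.11,0,0,0,0,0],[0,-0.11,0,0,0,0,0],[0,-0.11,0,0,0,0,0],[0,-0.11,0,0,0,0,0],[0,-0.11,0,0,0,0,0]]'
python3 -m creep '[[0,-0.02,0,0,0,0,0],[0,0,0,0,0,0,0],[0,0,0,0,0,0,0],[0,0,0,0,0,0,0]]'
python3 -c "
from h import *
s=observe(); print(wh(s['eef_pos']).round(4),s['eef_pos'][2]); plan(*hw(-.085,-.195),.104,91.9)"
```

```text
clock: 43.7
eef_pos: [0.5489, -0.2892, 0.199]
ee_rot: [-0.017, 1.0, 0.0, -0.0]
wrist_force: [0.8, 0.0, 0.9]
finger_gap: -0.0003
grasp_force: 0.0
clock: 44.03
eef_pos: [0.5494, -0.2924, 0.1991]
ee_rot: [-0.017, 1.0, 0.0, -0.0]
wrist_force: [-0.1, -0.6, -0.1]
finger_gap: -0.0001
grasp_force: 0.0
[-0.0793 -0.1949] 0.1991038891499921
at [ 0.5494 -0.2924  0.1991] ang 92.0 turn 0.0007 shift [ 0.0189 -0.0007  0.317 ] j6 -2.18
```

```bash
python3 -m creep '[[0.019,0,0.06,0,0,0,0],[0,0,0.1,0,0,0,0],[0,0,0.1,0,0,0,0],[0,0,0.05,0,0,0,0],[0,0,0,0,0,0,0],[0,0,0,0,0,0,0]]'
python3 -m creep '[[0,0.04,-0.018,0,0,0,0],[0,0.04,-0.018,0,0,0,0],[0,0.04,-0.018,0,0,0,0],[0,0.04,-0.018,0,0,0,0],[0,0.04,-0.018,0,0,0,0],[0,0.04,-0.018,0,0,0,0],[0,0.041,-0.018,0,0,0,0],[0,0.033,0.003,0,0,0,0],[0,0.033,0.003,0,0,0,0],[0,0.03,0.011,0,0,0,0],[0,0.03,0.011,0,0,0,0],[0,0,0,0,0,0,0]]'
python3 -m creep '[[0,0.026,0.018,0,0,0,0],[0,0.026,0.018,0,0,0,0],[0,0.021,0.025,0,0,0,0],[0,0.021,0.025,0,0,0,0],[0,0.014,0.03,0,0,0,0],[0,0.013,0.03,0,0,0,0],[0,0,0,0,0,0,0],[0,0,0,0,0,0,0]]'
python3 - <<'E'
from h import *
s=observe(); print(wh(s['eef_pos']).round(4),s['eef_pos'][2],s['wrist_force'])
E
```

```text
clock: 44.53
eef_pos: [0.5433, -0.2922, 0.1058]
ee_rot: [-0.017, 1.0, 0.001, -0.001]
wrist_force: [-0.2, 0.2, 0.2]
finger_gap: 0.0001
grasp_force: 0.0
clock: 45.53
eef_pos: [0.5388, -0.1698, 0.1343]
ee_rot: [-0.017, 1.0, 0.001, -0.001]
wrist_force: [-0.3, 0.0, -0.1]
finger_gap: -0.0
grasp_force: 0.0
clock: 46.2
eef_pos: [0.5375, -0.1352, 0.0908]
ee_rot: [-0.017, 1.0, 0.0, -0.001]
wrist_force: [-0.1, -0.9, 0.1]
finger_gap: -0.0004
grasp_force: 0.0
[-0.086  -0.0374] 0.09075863156264799 [-0.13333567 -0.94748462  0.13011804]
```

```bash
python3 -m creep '[[0,0.006,0.025,0,0,0,0],[0,0.005,0.025,0,0,0,0],[0,0,0.01,0,0,0,0],[0,0,0,0,0,0,0]]'; python3 -m creep '[[0,0,0.01,0,0,0,0],[0,0,0,0,0,0,0]]'; python3 -m creep '[[0,0,0.005,0,0,0,0],[0,0,0,0,0,0,0]]'
```

```text
clock: 46.53
eef_pos: [0.5375, -0.1322, 0.0728]
ee_rot: [-0.017, 1.0, 0.0, -0.001]
wrist_force: [-0.5, 0.2, 0.5]
finger_gap: 0.0002
grasp_force: 0.0
clock: 46.7
eef_pos: [0.5384, -0.1325, 0.072]
ee_rot: [-0.017, 1.0, -0.0, 0.0]
wrist_force: [-2.5, 0.2, 6.2]
finger_gap: -0.0002
grasp_force: 2.4
clock: 46.87
eef_pos: [0.5385, -0.1326, 0.0718]
ee_rot: [-0.017, 1.0, -0.0, 0.0]
wrist_force: [-9.1, 3.6, 17.6]
finger_gap: 0.0001
grasp_force: 9.0
```

Firm contact at the same height as the plain leaf. I'll lift clear and verify.

```bash
python3 -m creep '[[0,0,-0.04,0,0,0,0],[0,0,-0.1,0,0,0,0],[0,0,-0.11,0,0,0,0],[0,0,-0.11,0,0,0,0],[0,0,-0.1,0,0,0,0],[0,0.1,0,0,0,0,0],[0,0.12,0,0,0,0,0],[0,0.12,0,0,0,0,0],[0,0.12,0,0,0,0,0],[0,0.12,0,0,0,0,0],[0,0.12,0,0,0,0,0],[0,0.12,0,0,0,0,0]]'
python3 -m creep '[[0,0.1,0,0,0,0,0],[0,0.1,0,0,0,0,0],[0,0,0,0,0,0,0],[0,0,0,0,0,0,0],[0,0,0,0,0,0,0]]'
python3 - <<'E'
from h import *
snap('top','top10.png'); snap('side','side10.png')
a=cv2.imread('pics/top10.png')[110:210,150:390]; b=cv2.imread('pics/side10.png')[130:220,195:310]
C=np.zeros((560,720,3),np.uint8); C[:300]=cv2.resize(a,(720,300),interpolation=cv2.INTER_CUBIC); C[300:550,:320]=cv2.resize(b,(320,250),interpolation=cv2.INTER_CUBIC)
cv2.imwrite('pics/c10.png',C)
E
```

```text
clock: 47.87
eef_pos: [0.5299, 0.1151, 0.2082]
ee_rot: [-0.017, 1.0, 0.0, 0.0]
wrist_force: [0.8, -0.1, 1.0]
finger_gap: -0.0001
grasp_force: 0.0
clock: 48.28
eef_pos: [0.5281, 0.173, 0.2078]
ee_rot: [-0.017, 1.0, -0.0, 0.0]
wrist_force: [-0.2, 0.7, -0.8]
finger_gap: 0.0001
grasp_force: 0.0
```

View pics/c10.png

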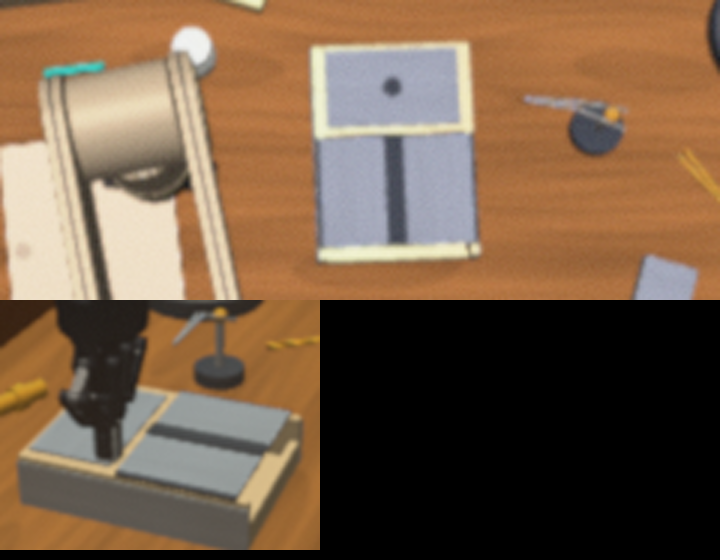

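Both leaves lie flat with the lap strip over the joint (crop (396,190)), and the jar, block and third hand are where they were. Handing in.

```bash
python3 -c "
from cell import sign_off
print(sign_off())"
```

```text
the job is handed in; nothing more can be done
None
```

I handed the job in at about 48 s. All three brass bars were level across both ridges at my last look, before the sled went under the roof. The sled is fully home, and both leaves are closed with the lap leaf last. The result of the judging was not shown.

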